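# Blank off the cam-and-groove test coupler

## Robot

A 7-joint arm with a two-finger parallel gripper is mounted at the origin on the work surface. World frame = base frame: x ahead of the robot, y to its left, z up, the work surface at z = 0. Lengths are in m, angles in degrees, forces in N, time in s.
With the tool pointing down it reaches from about 0.4 to 0.875 m from the base axis. Payload 4.4 kg.
Tool frame: the origin (TCP) lies at the centre of the arm's flange, where the gripper is bolted on; the fingertips stand 173 mm ahead of it and the grasp point (between the pads) lies 155 mm ahead of it (bot.tips_ahead is the distance from the TCP to the fingertips, in m); x points along the fingers, z is the direction in which the jaws open and shut, and the axes are right-handed (so a half turn about x gives the same grasp; the last joint's range is limited). The gripper opens to 85 mm and grips with 20 to 120 N. Pads are 22 mm wide; open, the fingers measure 114 mm over their backs; the gripper's body (76 mm by 85 mm) begins 54 mm behind the grasp point. The pads swing forward as they close: fully open they stand 13 mm farther back than shut.
Start: joints at [-69.603, 36.005, 2.206, 86.941, -1.547, 57.084, -1.146], TCP at [0.266, 0.593, 0.405] pointing down, gripper open.
Joint ranges: [-175.42, 175.42], [-21.48, 121.26], [-71.46, 75.88], [10.55, 141.38], [-63.04, 243.04], [13.31, 113.54], [-168.57, 168.57]. Speed limits (degrees/s): [147.25, 147.25, 180, 180, 180, 180, 180].

## Interface

Orientations are given as [roll, pitch, yaw] about the fixed x, y, z axes, in that order (R = Rz(yaw) Ry(pitch) Rx(roll)).
In Python, from cell import bot gives the robot as it stands.
- The arm moves only by the tool send_rows, never from a script. Its argument "series" is a list of rows, each a list of 3 entries, a list of its own where there are three numbers: the shift along the tool's x, y, z in cm, then the turn, a rotation vector about the tool's x, y, z in units of 8 degrees (1.0 is 8 degrees), then the opening, from 0 (shut) to 1 (fully open). A call has 1 to 20 rows; each row shifts and turns the pose as measured when the row begins, along the tool's axes as they then stand; what a row does not reach is not made up. A row lasts 1/10 s, in which the tool goes at most 50 mm and 8.59 degrees, less where a joint would pass 70% of its speed; a pose out of reach is approached as far as the arm can. A call with a gripper value outside its range is refused whole. The fingers move at their own pace and stop on an object; the grip force is fixed at half the most. Time passes only in rows, so rows that do not move let the fingers close. It gives the time, the measured TCP pose, the force and the opening at its end, in the units of the state.
- bot.read_state(): the state, without advancing time (a new reading comes with each control period).
- bot.snapshot(name): name is "scene" or "top" or "wrist"; returns (picture, depth): 480x640x3 uint8, blue, green, red; 480x640 float32, m along the optical axis (not along the pixel's ray), 0 where there is no reading.
- bot.camera_info(name): a dict with "camera_matrix" (3x3 intrinsics, pixels), "pose" (4x4, takes a point from camera to world coordinates). Camera axes: x right, y down, z forward; pixel columns grow to the right and rows downward; lengths in m; the calibration is good to about 2 mm. A picture is of the moment at which its call begins: read the wrist's pose just before it. camera_info takes no time and is no camera call; for the wrist camera it gives the pose at the moment of the call.
- bot.hand_in(): hands the job in, once; it reports no verdict.
The state is a dict: "clock": time; "qpos": joint angles; "joint_vel": joint speeds; "tau": joint torques, N m; "eef_pos": TCP position; "orientation": TCP orientation; "force": force on the tool from outside, world axes, zero at the start; "moment": the same for the moment, N m; "finger_gap": opening from 0.0 (shut) to 1.0 (fully open).
Only numpy, scipy, OpenCV 4.12 (cv2) and the standard library are available. Lean on these libraries where they do the work, as an engineer would, in place of code of your own. Each camera call takes 0.05 s, during which the arm holds its last target.

## Task

Take the small aluminium plug with the yellow dot out of the blue tray and put it, nose down, into the upturned cam-lock coupler on the test post; feel for the bore, and with both cam arms still up push the plug down past the O-ring until it bears firmly on the gasket (about 20 N, not over 30 N). Then swing both cam arms down together, neither running far ahead of the other and with no more than 40 N on either, until both lie fully home against the coupler and hold the plug drawn down and upright. Leave the other three fittings standing where they are in the tray, and let go of everything.

Things in the scene. Friction and masses are not known exactly. Their poses are not given: they have to be found in the camera images.
- base: grey bench plate of the test post, 120 x 100 x 12 mm, fixed; origin at its centre on the bench top, z up, plate's +x towards the pressure gauge (dial 75 mm out, 95 mm high), red bleed tap at -x (64 mm high). A steel riser on it carries the coupler, mouth up, axis vertical. The riser's foot is clamped through oversize holes: the coupler stands off the plate's centre, see mouth_nominal
- mouth_nominal (a point): point fixed to the plate, on its centre line at the height of the coupler's rim (140 mm above the bench). The true mouth centre is off it by an unknown amount, up to 3.5 mm each way along the plate's x and along its y, constant during the job. Bore 34 mm wide with a plain square rim; cup 44 mm wide outside, 40 mm deep
- seat_nominal (a point): point fixed to the plate, on its centre line, 27.4 mm below the rim: where the plug's nose face is when locked (up to 1.5 mm higher). On the way down: an O-ring, top face 19.4 mm below the rim, slides down under about 5 N; then a springy gasket (7 N/mm), top face 23.9 to 26.4 mm below the rim, depending on wear. The plug stays on the gasket when let go
- pins_nominal (a point): point fixed to the plate, on its centre line at the height of the cam arms' pins (128 mm above the bench). The pins lie 20 mm to either side of the coupler's axis along the plate's y, parallel to its x. Each brass arm: bar 12 mm wide, 6 mm thick, end 58 mm from its pin, bent out a little (the wire ring there is only for looks). Arms level: upper faces 138 mm above the bench
- cam_a (a joint): angle of the cam arm on the plate's +y side, rad: 0 locked (hanging straight down along the cup), 1.57 level, 1.95 upper stop; stays where it is left. Fingertips can press both arms down from above, 25 to 35 mm out from the pins, to about 0.5 rad; then two fingers squeeze the arms' outer faces home (59 mm apart when locked, bent ends 70 mm, 70 to 122 mm above the bench)
- cam_b (a joint): the same for the arm on the plate's -y side. The cams reach into the bore below about 1.1 rad and press the plug onto the gasket from about 0.8 rad to home (about 0.1 N m an arm, no effort to stay locked). With the plug not down on the gasket they jam on its nose at about 0.9 rad
- plug: the plug to fit: bare aluminium, yellow dot on top, 44 mm tall, 180 to 280 g, standing nose down on the tray floor. Origin: centre of its underside (nose face), z up. Nose 32 mm wide, chamfer 0.8 mm; groove 6 to 18 mm up; collar 40 mm wide at 30 to 33 mm; hexagon 28 mm across flats at 33 to 44 mm, a pair of flats facing the plug's own +-y, the others every 60 degrees
- tray: blue fittings tray, 220 (x) x 260 (y) mm, rim 22 mm high, floor 4 mm thick, fixed to the bench; origin at the centre of its underside
- big_plug: bystander: black plastic plug, 58 mm wide, 52 mm tall, too big for the coupler, standing on the tray floor; origin at its underside
- nipple: bystander: steel double nipple with a 32 mm hexagon, 46 mm tall, on the tray floor; origin at its underside
- bush: bystander: brass reducing bush with a 36 mm hexagon, 27 mm tall, on the tray floor; origin at its underside
There are look-alikes about, which are no part of the job. What is shaped like the plug but green or red is not meant.

How it is judged:
By the outcome, as a careful person would: the job done as asked, in the order asked, and still so for the second after the job is handed in, with the robot touching nothing.
It also fails if it takes over 72 s, if anything falls off the work surface, if the arm or the gripper's body presses on something with over 40 N, if the wrist force passes 120 N, or if a joint passes its speed limit or range.

## Working session

There is one attempt and no reset: what is moved stays moved. The work goes in short steps, Python scripts to look and compute and a tool call to move; the robot and the scene stay as the last step left them, time stands still between calls to the robot, and variables do not carry over. Pictures are saved under pics/ and viewed, and the job is handed in when it is done.

Besides the shell and the picture viewer there is one more tool, called in YAML: its name, and indented under it one key for each argument. send_rows: Moves the arm, as the interface text tells. Its arguments: {"type":"object","properties":{"series":{"type":"array"}},"required":["series"]}

```bash
ls; mkdir -p pics
python3 - <<'E'
from cell import bot
import cv2,numpy as np
print(bot.read_state())
for n in ("scene","top","wrist"):
    i=bot.camera_info(n); p,d=bot.snapshot(n)
    print(n,np.round(i["camera_matrix"],1).tolist(),np.round(i["pose"],4).tolist())
    cv2.imwrite(f"pics/{n}0.png",p); np.savez(f"{n}0.npz",p=p,d=d,K=i["camera_matrix"],T=i["pose"])
E
```

```text
pics
{'clock': 0.0, 'qpos': array([-69.6011006 ,  36.05889075,   2.20321996,  86.99738912,
        -1.54827474,  57.08543342,  -1.14774884]), 'joint_vel': array([-0.05799689, -0.03033818,  0.0312824 , -0.02086069, -0.10489179,
       -0.10585946, -0.03373998]), 'tau': array([-4.77065405e-04, -5.63411021e+01,  1.22614469e+00, -1.93448210e+01,
        1.09723915e-02,  1.06607610e-02, -2.54661597e-05]), 'eef_pos': array([0.26597414, 0.59275218, 0.40378152]), 'orientation': array([-179.57429458,   89.88797792, -113.74635306]), 'force': array([-0.04748239, -0.03119449,  0.88939402]), 'moment': array([-0.00492572,  0.02689201, -0.01689203]), 'finger_gap': 0.9957209191520645}
scene [[444.4, 0.0, 324.8], [0.0, 444.4, 239.4], [0.0, 0.0, 1.0]] [[0.3146, 0.6323, -0.708, 0.9708], [0.949, -0.1941, 0.2484, -0.1292], [0.0196, -0.75, -0.6611, 0.5558], [0.0, 0.0, 0.0, 1.0]]
top [[470.5, 0.0, 320.4], [0.0, 470.5, 237.7], [0.0, 0.0, 1.0]] [[-0.0111, -0.998, 0.0618, 0.4386], [-0.9998, 0.0121, 0.0154, 0.0278], [-0.0161, -0.0616, -0.998, 0.8778], [0.0, 0.0, 0.0, 1.0]]
wrist [[336.3, 0.0, 317.9], [0.0, 336.3, 245.9], [0.0, 0.0, 1.0]] [[0.4098, 0.8684, 0.2791, 0.1945], [0.9122, -0.3893, -0.128, 0.6253], [-0.0025, 0.3071, -0.9517, 0.3737], [0.0, 0.0, 0.0, 1.0]]
```

View pics/scene0.png

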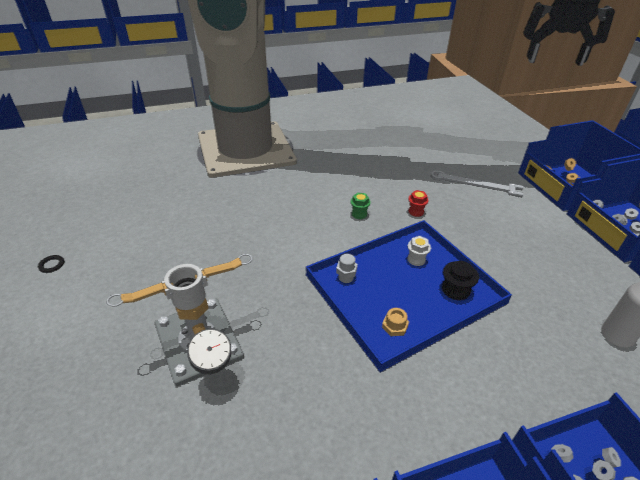

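View pics/top0.png

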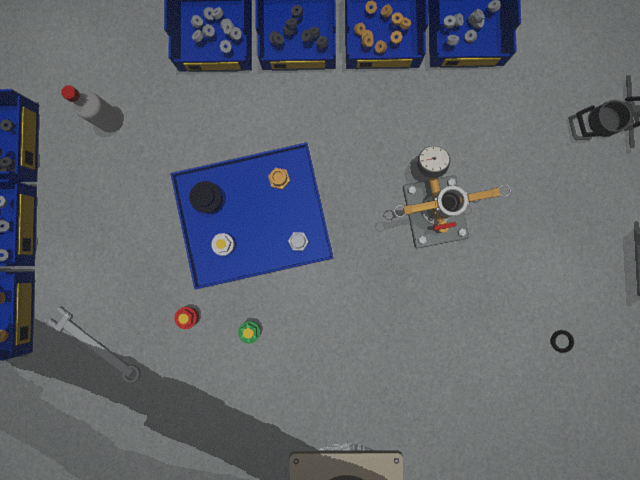

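View pics/wrist0.png

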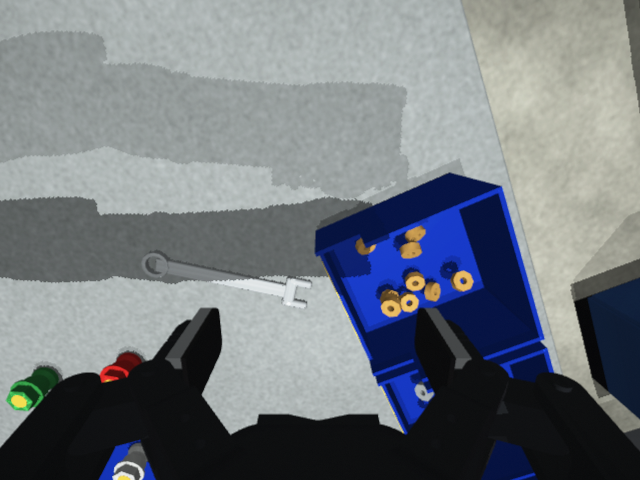

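The top view shows the plug with the yellow dot at about (222,244), the nipple at (298,241), and the coupler mouth at (453,201). The cam arms run left and right, and the gauge is at (433,160). Next I'll zoom in and measure.

```bash
cat > h.py <<'E'
import numpy as np,cv2
def ray(K,T,uv,z):
    d=T[:3,:3]@np.array([(uv[0]-K[0,2])/K[0,0],(uv[1]-K[1,2])/K[1,1],1.]);s=(z-T[2,3])/d[2];return T[:3,3]+s*d
def proj(K,T,P):
    c=T[:3,:3].T@(np.asarray(P)-T[:3,3]);return K[:2,:2]@(c[:2]/c[2])+K[:2,2]
def cloud(d,K,T):
    v,u=np.mgrid[:480,:640];c=np.stack([(u-K[0,2])/K[0,0]*d,(v-K[1,2])/K[1,1]*d,d],-1);return c@T[:3,:3].T+T[:3,3]
E
python3 - <<'E'
from h import *
for n in("top","scene"):
    z=np.load(n+"0.npz");p,d,K,T=z['p'],z['d'],z['K'],z['T']
    hsv=cv2.cvtColor(p,cv2.COLOR_BGR2HSV)
    m=cv2.inRange(hsv,(20,80,80),(35,255,255))
    nn,l,s,c=cv2.connectedComponentsWithStats(m)
    for i in range(1,nn):
        if 8<s[i,4]<400: print(n,s[i].tolist(),c[i].round(1),ray(K,T,c[i],.048).round(4), d[int(c[i][1]),int(c[i][0])])
    W=cloud(d,K,T)
    for nm,box in dict(plug=(195,215,255,270) if n=="top" else (400,225,440,275),coup=(425,170,485,235) if n=="top" else (150,255,220,310)).items():
        x0,y0,x1,y1=box; w=W[y0:y1,x0:x1].reshape(-1,3)
        print(nm,np.histogram(w[:,2],bins=np.arange(-.01,.17,.01))[0])
        lo,hi=(.042,.054) if nm=="plug" else (.134,.146)
        k=(w[:,2]>lo)&(w[:,2]<hi); print(k.sum(),w[k].mean(0).round(4),w[k].min(0).round(4),w[k].max(0).round(4))
    x=[(190,210,260,275),(395,150,515,250)] if n=="top" else [(390,220,450,280),(100,240,270,390)]
    for j,(a,b,e,f) in enumerate(x):
        cv2.imwrite(f"pics/{n}_c{j}.png",cv2.resize(p[b:f,a:e],None,fx=(8,5)[j] if n=="top" else (8,3.5)[j],fy=(8,5)[j] if n=="top" else (8,3.5)[j],interpolation=cv2.INTER_CUBIC))
E
```

```text
top [357, 59, 56, 5, 119] [384.6  60.2] [ 0.8097 -0.0787  0.048 ] 0.86251473
top [445, 58, 56, 3, 105] [473.5  58.6] [ 0.8096 -0.2384  0.048 ] 0.85711867
top [270, 61, 55, 3, 106] [297.9  61.6] [0.8099 0.0779 0.048 ] 0.86335737
top [183, 62, 55, 3, 113] [210.6  63.1] [0.81   0.2366 0.048 ] 0.86531836
top [302, 65, 11, 3, 12] [306.8  66.2] [0.801 0.062 0.048] 0.88194543
top [21, 107, 4, 59, 109] [ 22.  135.5] [0.6819 0.5789 0.048 ] 0.849391
top [280, 185, 3, 4, 9] [281.3 186.4] [0.5823 0.1093 0.048 ] 0.0
top [18, 194, 4, 60, 112] [ 19.5 224.1] [0.5208 0.5789 0.048 ] 0.84190893
top [216, 239, 10, 10, 81] [220.5 243.6] [0.4816 0.2179 0.048 ] 0.8326135
top [16, 283, 3, 62, 111] [ 17.  311.6] [0.3655 0.5789 0.048 ] 0.8309101
top [179, 314, 9, 10, 73] [183.  318.2] [0.3511 0.2837 0.048 ] 0.83174384
top [243, 328, 10, 10, 81] [247.6 332.7] [0.3249 0.1701 0.048 ] 0.82506424
plug [  26 2874    0    0  150  224   13    0    0    0    0    0    0    0
    0    0    0]
227 [0.4819 0.2172 0.0476] [0.467 0.202 0.043] [0.497  0.2331 0.0526]
coup [870 600 728  72  22 101 168 103  37  94  61  46 221 
[... 173 characters left out ...]
151
scene [637, 30, 3, 7, 13] [638.4  33.8] [-0.3454  1.5746  0.048 ] 1.6900843
scene [0, 33, 20, 18, 301] [ 8. 42.] [-0.831  -0.6369  0.048 ] 1.4383465
scene [415, 192, 9, 5, 31] [419.  194.1] [0.3534 0.2814 0.048 ] 0.8803313
scene [356, 194, 10, 6, 38] [360.5 196.5] [0.3275 0.1678 0.048 ] 0.8723888
scene [415, 238, 10, 7, 54] [419.7 241.2] [0.4797 0.2172 0.048 ] 0.76890075
plug [  35 1252  238  118  132  212    2    0    0    0    0    0    0    0
    0    0    0]
200 [0.4824 0.2151 0.0474] [0.4654 0.2003 0.0421] [0.4953 0.2331 0.0506]
coup [801 944  92  33   0   0   1   0   3  32  62 178 245 426 810 213   0]
819 [ 0.5411 -0.1698  0.1381] [ 0.5161 -0.2116  0.134 ] [ 0.5647 -0.1225  0.1428]
```

View pics/top_c0.png

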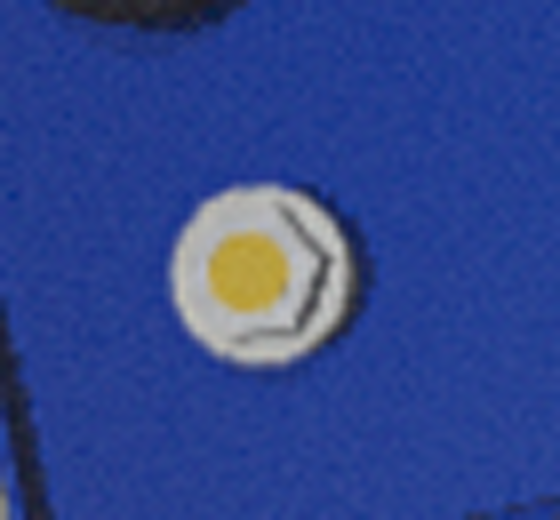

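View pics/top_c1.png

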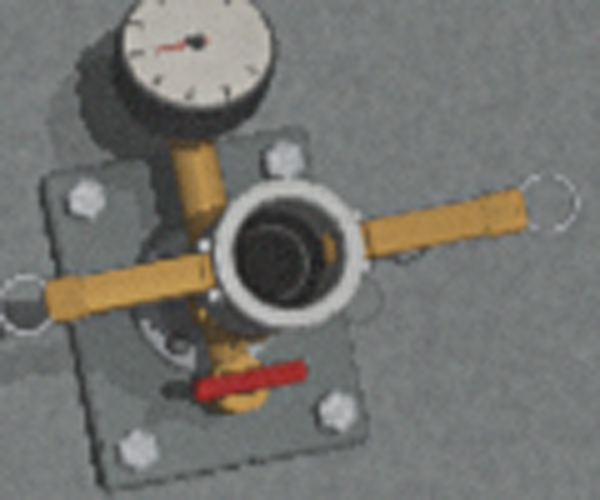

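View pics/scene_c1.png

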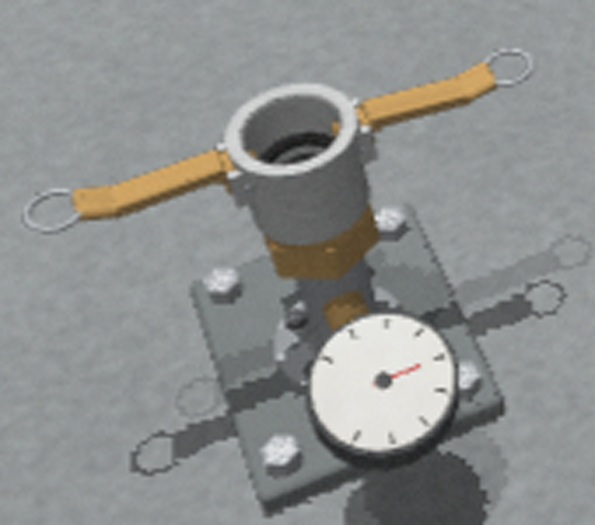

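The crops show clear hexagon edges, with flat normals at about 10° world yaw. The rim is a bright ring, and the cam arms are near level, perpendicular to the gauge direction. Next I'll measure the rim circle, the arm heights and the yaws.

Run:
```python
from h import *
for n,c0 in(("top",(453,201)),("scene",(186,279))):
    z=np.load(n+"0.npz");p,d,K,T=z['p'],z['d'],z['K'],z['T'];W=cloud(d,K,T)
    g=cv2.cvtColor(p,cv2.COLOR_BGR2GRAY);hsv=cv2.cvtColor(p,cv2.COLOR_BGR2HSV)
    C=ray(K,T,c0,.14)
    # bright rim pixels near
    vv,uu=np.mgrid[:480,:640]
    P=np.stack([ray(K,T,(u,v),.14)[:2] for u,v in zip(uu[c0[1]-40:c0[1]+40,c0[0]-40:c0[0]+40].ravel(),vv[c0[1]-40:c0[1]+40,c0[0]-40:c0[0]+40].ravel())])
    sub=g[c0[1]-40:c0[1]+40,c0[0]-40:c0[0]+40].ravel();sat=hsv[c0[1]-40:c0[1]+40,c0[0]-40:c0[0]+40,1].ravel()
    zz=W[c0[1]-40:c0[1]+40,c0[0]-40:c0[0]+40,2].ravel()
    print(n,np.percentile(sub,[50,80,90,95]))
    k=(sub>150)&(sat<60)&(np.hypot(*(P-C[:2]).T)<.03)
    c=C[:2]
    for _ in range(10):
        r=np.hypot(*(P-c).T);kk=k&(r>.014)&(r<.025)
        A=np.c_[2*P[kk],np.ones(kk.sum())];b=(P[kk]**2).sum(1);s=np.linalg.lstsq(A,b,rcond=None)[0];c=s[:2]
    print(kk.sum(),c,np.sqrt(s[2]+c@c),"rimz",np.median(zz[kk]))
    # arms: orange pixels with z>.1
    o=cv2.inRange(hsv,(10,90,80),(24,255,255))>0
    w=W[o&(np.abs(W[...,2]-.15)<.05)&(np.hypot(W[...,0]-c[0],W[...,1]-c[1])<.09)]
    rel=w[:,:2]-c
    kk=np.hypot(*rel.T)>.024; rel=rel[kk];w=w[kk]
    u,s,vt=np.linalg.svd(rel-0*rel.mean(0),full_matrices=False);a=vt[0]*np.sign(vt[0][1]);print("arm yaw",np.degrees(np.arctan2(a[1],a[0])))
    t=rel@a
    for lo in np.arange(-.085,.085,.01):
        q=(t>=lo)&(t<lo+.01)
        if q.sum()>3: print(round(lo+.005,3),q.sum(),np.median(w[q,2]).round(4),end="; ")
    print()
    # plate edges
z=np.load("top0.npz");p,d,K,T=z['p'],z['d'],z['K'],z['T']
for b in [(86,198),(285,158),(338,411),(138,448)]:
    print("bolt",ray(K,T,(395+b[0]/5-.4,150+b[1]/5-.4),.017).round(4))
for nm,e in dict(a=((300,330),(235,342)),b=((328,262),(300,330)),c=((283,205),(328,262))).items():
    q=[ray(K,T,(190+x/8,210+y/8),.037) for x,y in e];v=q[0]-q[1];print(nm,np.hypot(*v[:2]),np.degrees(np.arctan2(v[1],v[0]))+90)
print("plate gauge",ray(K,T,(433,160),.1))
```

```text
top [117. 126. 150. 176.]
256 [ 0.54108536 -0.16911796] 0.02100177827210415 rimz 0.13929010831445832
arm yaw 100.36112692238993
-0.07 58 0.1372; -0.06 44 0.136; -0.05 47 0.1362; -0.04 43 0.1359; -0.03 49 0.1363; 0.03 48 0.1355; 0.04 46 0.1348; 0.05 48 0.1335; 0.06 47 0.133; 0.07 53 0.1335; 0.08 9 0.1332; 
scene [151. 155. 160. 183.]
336 [ 0.53953444 -0.16937208] 0.02116634008992752 rimz 0.14010030105505777
arm yaw 100.6296945623251
-0.08 8 0.1398; -0.07 81 0.138; -0.06 78 0.1364; -0.05 75 0.1367; -0.04 73 0.1368; -0.03 71 0.1364; -0.02 6 0.1352; 0.02 5 0.1347; 0.03 60 0.1361; 0.04 63 0.1351; 0.05 59 0.1342; 0.06 61 0.1333; 0.07 61 0.1343; 0.08 5 0.135; 
bolt [ 0.5793 -0.1279  0.017 ]
bolt [ 0.5931 -0.2012  0.017 ]
bolt [ 0.4996 -0.2179  0.017 ]
bolt [ 0.4869 -0.1447  0.017 ]
a 0.014833144193507983 9.785946016591993
b 0.016438823379289355 67.51642462496974
c 0.0164481424463217 128.10345384985678
plate gauge [ 0.61429804 -0.14926417  0.1       ]
```

```bash
cat >> h.py <<'E'
from scipy.spatial.transform import Rotation as Ro
def Rs(s): return Ro.from_euler("xyz",s["orientation"],degrees=True)
def target(jawyaw): # tool x down, z jaw
    z=np.array([np.cos(np.radians(jawyaw)),np.sin(np.radians(jawyaw)),0]);x=np.array([0,0,-1.]);return Ro.from_matrix(np.c_[x,np.cross(z,x),z])
def plan(s,pos,jawyaw):
    R=Rs(s);Rt=target(jawyaw);print("shift cm",(R.inv().apply(np.array(pos)-s["eef_pos"])*100).round(2),"turn u",((R.inv()*Rt).as_rotvec(degrees=True)/8).round(3),"jaw yaw now",np.degrees(np.arctan2(*R.as_matrix()[[1,0],2])).round(2))
E
python3 - <<'E'
from h import *
from cell import bot
s=bot.read_state();print(bot.tips_ahead);print(Rs(s).as_matrix().round(3))
for y in(8.5,188.5): plan(s,(.4807,.2175,.30),y)
E
```

```text
0.1734
[[-0.001 -0.912  0.409]
 [-0.001  0.409  0.912]
 [-1.    -0.    -0.001]]
shift cm [ 10.44 -34.95 -25.44] turn u [ 7.166e+00 -9.000e-03  5.000e-03] jaw yaw now 65.83
shift cm [ 10.44 -34.95 -25.44] turn u [-1.5334e+01 -6.0000e-03 -1.1000e-02] jaw yaw now 65.83
```

send_rows:
  series:
    - [[1.0,-3.9,-2.8],[0,0,0],1]
    - [[1.0,-3.9,-2.8],[0,0,0],1]
    - [[1.0,-3.9,-2.8],[0,0,0],1]
    - [[1.0,-3.9,-2.8],[0,0,0],1]
    - [[1.0,-3.9,-2.8],[0,0,0],1]
    - [[1.0,-3.9,-2.8],[0,0,0],1]
    - [[1.0,-3.9,-2.8],[0,0,0],1]
    - [[1.0,-3.9,-2.8],[0,0,0],1]
    - [[1.0,-3.9,-2.8],[0,0,0],1]
    - [[0,0,0],[1,0,0],1]
    - [[0,0,0],[1,0,0],1]
    - [[0,0,0],[1,0,0],1]
    - [[0,0,0],[1,0,0],1]
    - [[0,0,0],[1,0,0],1]
    - [[0,0,0],[1,0,0],1]
    - [[0,0,0],[1,0,0],1]
    - [[0,0,0],[0,0,0],1]

```text
clock: 1.85
eef_pos: [0.4896, 0.2059, 0.3056]
orientation: [-177.3, 89.7, -169.6]
force: [-0.0, 0.2, 0.5]
finger_gap: 0.999
```

Run:
```python
from h import *
from cell import bot
i=bot.camera_info("wrist");p,d=bot.snapshot("wrist");cv2.imwrite("pics/w1.png",p)
s=bot.read_state();print(s["clock"],s["eef_pos"],s["qpos"].round(1),s["force"]);plan(s,(.4807,.2175,.25),8.5)
K,T=i["camera_matrix"],i["pose"]
print("expect",proj(K,T,(.4807,.2175,.048)))
hsv=cv2.cvtColor(p,cv2.COLOR_BGR2HSV);m=cv2.inRange(hsv,(20,80,80),(35,255,255))
n,l,st,c=cv2.connectedComponentsWithStats(m)
for j in range(1,n):
    if st[j,4]>30: print(st[j],c[j],ray(K,T,c[j],.048))
```

```text
1.9 [0.48960239 0.20594252 0.30562757] [-36.9  35.5  16.7 111.6 -16.8  35.6  -1.4] [ 0.06932528  0.31709362 -1.31130501]
shift cm [ 5.57  1.27 -0.69] turn u [-0.079 -0.039  0.001] jaw yaw now 7.87
expect [309.1786674  236.01357394]
[104  92  29  30 663] [117.82202112 106.69683258] [0.35090859 0.28524718 0.048     ]
[296 224  26  24 496] [308.32862903 235.51209677] [0.48006111 0.21778395 0.048     ]
[ 77 256  25  23 439] [ 88.79498861 267.05922551] [0.32467541 0.17256061 0.048     ]
[409 343   9  19  55] [413.21818182 352.03636364] [0.57413016 0.13388959 0.048     ]
[620 389  20  61 644] [632.64751553 421.88664596] [0.77397014 0.09126983 0.048     ]
```

```bash
python3 -c "
import cv2;p=cv2.imread('pics/w1.png');cv2.imwrite('pics/w1c.png',cv2.resize(p[190:290,260:370],None,fx=6,fy=6,interpolation=2))"
```

```text
(no output)
```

View pics/w1c.png

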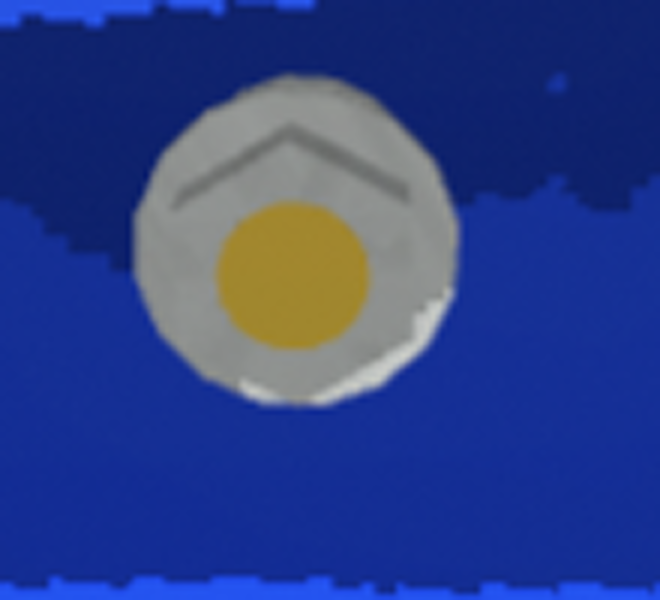

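View pics/w1.png

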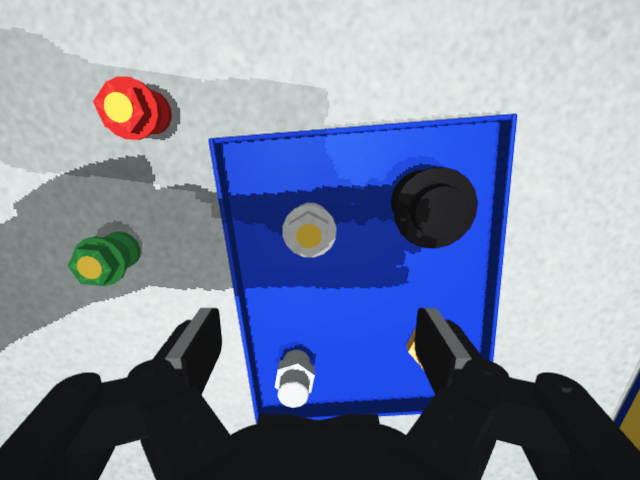

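send_rows:
  series:
    - [[2.5,1.3,-0.76],[-0.08,-0.04,0],1]
    - [[2.5,0,0],[0,0,0],1]
    - [[2.0,0,0],[0,0,0],1]
    - [[0,0,0],[0,0,0],1]

```text
clock: 2.3
eef_pos: [0.4807, 0.219, 0.2345]
orientation: [31.9, 89.8, 41.3]
force: [-0.7, -0.2, -0.2]
finger_gap: 0.995
```

Run:
```python
from h import *
from cell import bot
s=bot.read_state();print(s["eef_pos"]);plan(s,(.4803,.2177,.211),8.5)
```

```text
[0.4806719  0.21898503 0.23451549]
shift cm [ 2.35 -0.13 -0.07] turn u [ 0.109  0.025 -0.016] jaw yaw now 9.38
```

send_rows:
  series:
    - [[1.2,-0.13,-0.05],[0.1,0.02,0],1]
    - [[1.1,0,0],[0,0,0],1]
    - [[0,0,0],[0,0,0],1]

```text
clock: 2.6
eef_pos: [0.4813, 0.2175, 0.2112]
orientation: [52.4, 89.8, 61.1]
force: [-0.4, 0.6, -0.3]
finger_gap: 0.999
```

Run:
```python
from h import *
from cell import bot
s=bot.read_state();print(s["eef_pos"],s["force"]);plan(s,(.4803,.2177,.211),8.5)
p,d=bot.snapshot("wrist");cv2.imwrite("pics/w2.png",p)
p,d=bot.snapshot("scene");cv2.imwrite("pics/s2.png",cv2.resize(p[130:350,290:520],None,fx=2.5,fy=2.5))
```

```text
[0.48127753 0.21748003 0.21122603] [-0.41457909  0.64544004 -0.31644188]
shift cm [ 0.02  0.04 -0.09] turn u [ 0.023  0.018 -0.023] jaw yaw now 8.68
```

View pics/s2.png

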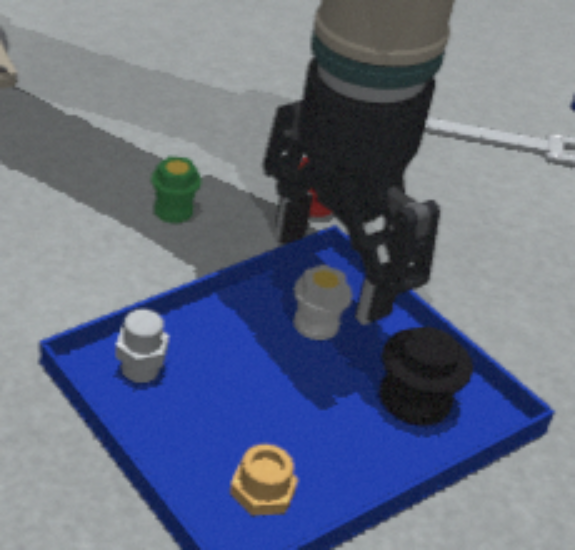

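View pics/w2.png

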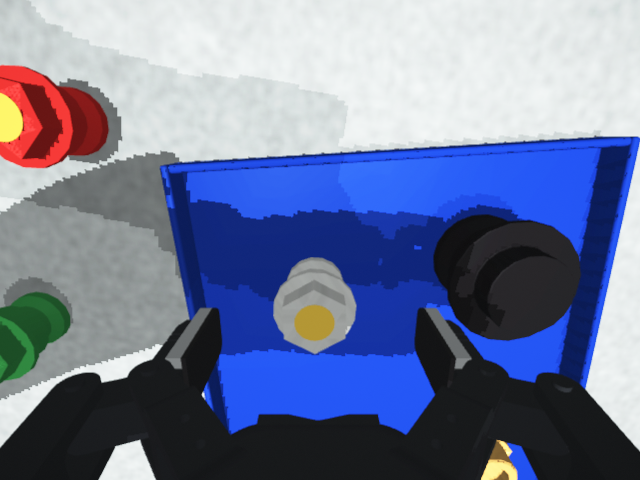

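send_rows:
  series:
    - [[0,0,0],[0,0,0],0.6]
    - [[0,0,0],[0,0,0],0.4]
    - [[0,0,0],[0,0,0],0.2]
    - [[0,0,0],[0,0,0],0]
    - [[0,0,0],[0,0,0],0]
    - [[0,0,0],[0,0,0],0]
    - [[0,0,0],[0,0,0],0]
    - [[0,0,0],[0,0,0],0]

```text
clock: 3.5
eef_pos: [0.4821, 0.2179, 0.2142]
orientation: [32.5, 89.5, 41.2]
force: [-0.2, 0.8, 0.9]
finger_gap: 0.302
```

Run:
```python
from h import *
from cell import bot
s=bot.read_state();print(s["eef_pos"],s["force"],s["moment"]);plan(s,(.4803,.2177,.211),8.5)
p,d=bot.snapshot("wrist");cv2.imwrite("pics/w3.png",p)
```

```text
[0.48210477 0.21786834 0.21422443] [-0.16816148  0.76097755  0.89774897] [-0.06732865  0.05984726 -0.00627925]
shift cm [ 0.32  0.01 -0.18] turn u [ 0.026  0.05  -0.032] jaw yaw now 8.71
```

View pics/w3.png

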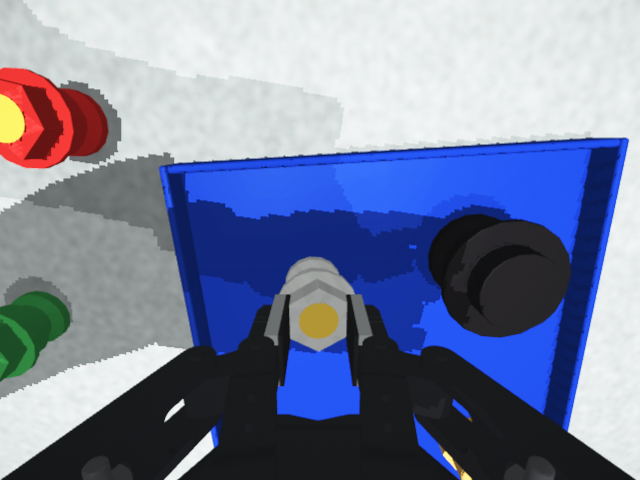

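send_rows:
  series:
    - [[-1.5,0,0],[0,0,0],0]
    - [[-4,0,0],[0,0,0],0]
    - [[-4,0,0],[0,0,0],0]
    - [[-4,0,0],[0,0,0],0]
    - [[-3,0,0],[0,0,0],0]
    - [[0,0,0],[0,0,0],0]
    - [[0,0,0],[0,0,0],0]

```text
clock: 4.25
eef_pos: [0.4799, 0.2168, 0.3818]
orientation: [113.8, 89.9, 122.5]
force: [0.2, -0.3, -3.0]
finger_gap: 0.304
```

Run:
```python
from h import *
from cell import bot
s=bot.read_state();print(s["eef_pos"],s["force"],s["moment"],s["finger_gap"]);plan(s,(.5405,-.1692,.38),9)
i=bot.camera_info("wrist");p,d=bot.snapshot("wrist");cv2.imwrite("pics/w4.png",p)
K,T=i["camera_matrix"],i["pose"]
m=cv2.inRange(cv2.cvtColor(p,cv2.COLOR_BGR2HSV),(20,80,80),(35,255,255))[200:380,220:420]
n,l,st,c=cv2.connectedComponentsWithStats(m);j=1+st[1:,4].argmax();uv=c[j]+(220,200)
for h in (.048+s["eef_pos"][2]-.2142,): 
    P=ray(K,T,uv,h);print(uv,h,P,"rel tool",Rs(s).inv().apply(P-s["eef_pos"]))
p,d=bot.snapshot("scene");i=bot.camera_info("scene");cv2.imwrite("pics/s4.png",p)
K,T=i["camera_matrix"],i["pose"]
m=cv2.inRange(cv2.cvtColor(p,cv2.COLOR_BGR2HSV),(20,80,80),(35,255,255))
n,l,st,c=cv2.connectedComponentsWithStats(m)
for j in range(1,n):
    if st[j,4]>15 and 300<c[j][0]<520: print(c[j],st[j],ray(K,T,c[j],h))
print("exp",proj(K,T,s["eef_pos"]-[0,0,.166]))
```

```text
[0.47991657 0.21678132 0.38176441] [ 0.23133371 -0.34759428 -3.04077209] [-0.06721458  0.02291549 -0.02960357] 0.3042436368404144
shift cm [  0.08 -39.07   0.14] turn u [-0.036 -0.007 -0.017] jaw yaw now 8.71
[318.31305903 320.25849732] 0.215564410824979 [0.48018762 0.21634804 0.21556441] rel tool [ 0.16619812 -0.00086371  0.00037605]
[425.52515723  10.25471698] [414   3  26  16 318] [-0.24262201  0.58107366  0.21556441]
[375.60701107  13.97785978] [357   6  39  17 542] [-0.24233757  0.42718252  0.21556441]
[315.45273632  18.46600332] [296  10  40  18 603] [-0.24200353  0.25375402  0.21556441]
[435.18918919 156.02702703] [432 153   7   7  37] [0.47677839 0.21434871 0.21556441]
[418.96666667 194.16666667] [415 192   9   5  30] [0.55722084 0.14578147 0.21556441]
[360.55555556 196.52777778] [357 194   8   6  36] [0.5398324  0.0698324  0.21556441]
exp [437.71052069 156.72503373]
```

View pics/s4.png

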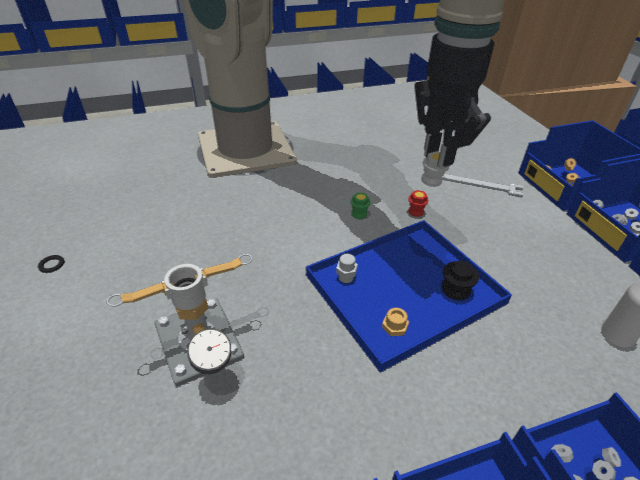

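View pics/w4.png

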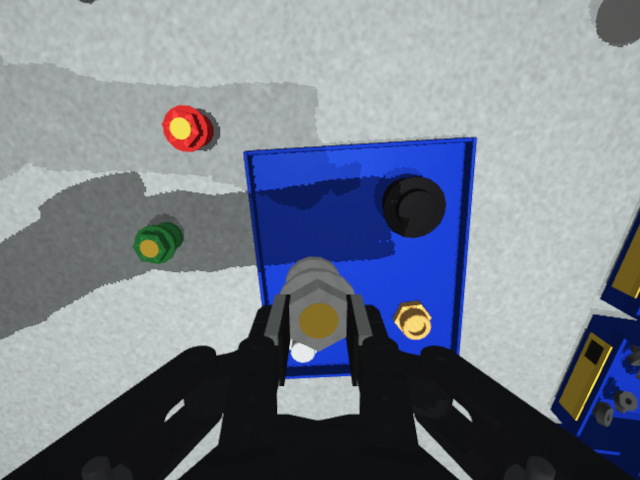

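The plug is held upright, with its dot at wrist pixel (318,320). The other three fittings haven't moved. Next move is to above the mouth.

send_rows:
  series:
    - [[0,-2,0],[0,0,0],0]
    - [[0,-4.8,0],[0,0,0],0]
    - [[0,-4.8,0],[0,0,0],0]
    - [[0,-4.8,0],[0,0,0],0]
    - [[0,-4.8,0],[0,0,0],0]
    - [[0,-4.8,0],[0,0,0],0]
    - [[0,-4.8,0],[0,0,0],0]
    - [[0,-4.8,0],[0,0,0],0]
    - [[0,-3,0],[0,0,0],0]
    - [[0,0,0],[0,0,0],0]
    - [[0,0,0],[0,0,0],0]

```text
clock: 5.45
eef_pos: [0.5376, -0.1767, 0.3588]
orientation: [170.8, 87.9, 179.8]
force: [0.1, 0.8, -2.7]
finger_gap: 0.307
```

Run:
```python
from h import *
from cell import bot
s=bot.read_state();print(s["eef_pos"],s["force"],s["moment"],s["finger_gap"]);plan(s,(.5403,-.1684,.358),9)
```

```text
[ 0.53763828 -0.17666209  0.35875107] [ 0.05035823  0.80426021 -2.73131306] [ 0.02528315 -0.06402408  0.03949495] 0.30705389416562107
shift cm [0.07 0.77 0.39] turn u [ 0.003 -0.258 -0.042] jaw yaw now 9.03
```

send_rows:
  series:
    - [[0,0.77,0.39],[0,-0.26,-0.04],0]
    - [[0,0,0],[0,0,0],0]

```text
clock: 5.65
eef_pos: [0.5396, -0.1665, 0.3559]
orientation: [138.1, 89.7, 147.2]
force: [0.4, 1.1, -2.1]
finger_gap: 0.3
```

Run:
```python
from h import *
from cell import bot
s=bot.read_state();print(s["eef_pos"],s["force"],s["moment"],s["finger_gap"]);plan(s,(.5403,-.1684,.358),9)
for n in("wrist","scene","top"):
    p,d=bot.snapshot(n);cv2.imwrite(f"pics/{n}5.png",p if n=="wrist" else cv2.resize(p[100:340,60:300] if n=="scene" else p[110:290,350:590],None,fx=2.5,fy=2.5))
```

```text
[ 0.53958668 -0.16645559  0.35586281] [ 0.44222976  1.11892599 -2.07312079] [-0.0216384  -0.03215447  0.00495023] 0.29990083197228296
shift cm [-0.21 -0.2   0.04] turn u [ 0.011 -0.027 -0.024] jaw yaw now 9.09
```

View pics/scene5.png

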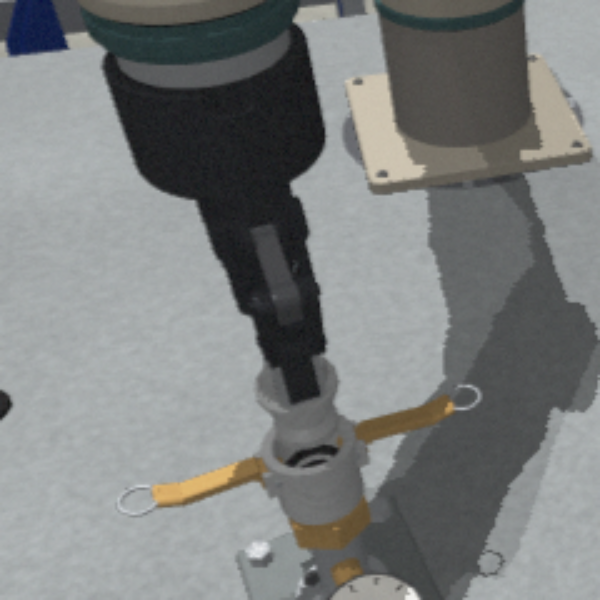

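View pics/wrist5.png

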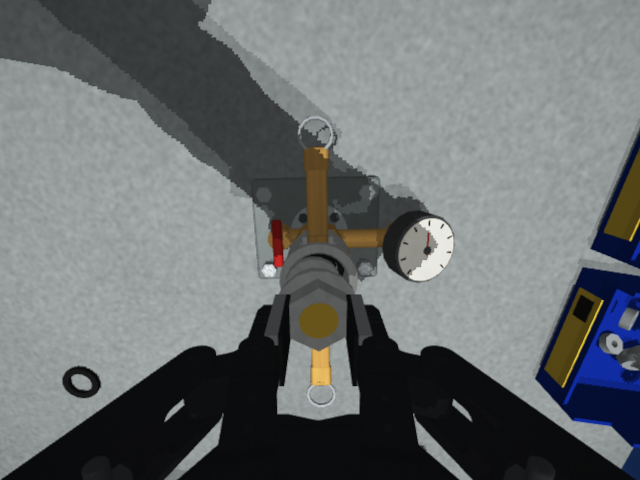

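send_rows:
  series:
    - [[0.1,-0.2,0.04],[0,-0.03,-0.02],0]
    - [[0,0,0],[0,0,0],0]

```text
clock: 6.0
eef_pos: [0.5404, -0.1695, 0.3555]
orientation: [-96.2, 89.9, -87.1]
force: [-0.6, 0.8, -1.6]
finger_gap: 0.3
```

```bash
cat > st.py <<'E'
from h import *
from cell import bot
import sys
s=bot.read_state();print(s["eef_pos"].round(4),s["force"].round(1),s["moment"].round(2),s["finger_gap"].round(3),"nose",(s["eef_pos"][2]-.2102).round(4))
plan(s,tuple(map(float,sys.argv[1:4])),float(sys.argv[4]))
E
python3 st.py .5403 -.1684 .350 9
```

```text
Traceback (most recent call last):
  File "st.py", line 4, in <module>
    s=bot.read_state();print(s["eef_pos"].round(4),s["force"].round(1),s["moment"].round(2),s["finger_gap"].round(3),"nose",(s["eef_pos"][2]-.2102).round(4))
                                                                                            ^^^^^^^^^^^^^^^^^^^^^
AttributeError: 'float' object has no attribute 'round'
```

send_rows:
  series:
    - [[0.3,0.1,0],[0,0,0],0]
    - [[0.2,0,0],[0,0,0],0]
    - [[0,0,0],[0,0,0],0]

```text
clock: 6.3
eef_pos: [0.5403, -0.1684, 0.3501]
orientation: [-101.6, 89.9, -92.5]
force: [-0.2, 0.8, -1.8]
finger_gap: 0.304
```

```bash
sed -i 's/s\["finger_gap"\].round(3)/round(float(s["finger_gap"]),3)/' st.py
python3 st.py .5403 -.1684 .350 9
```

```text
[ 0.5403 -0.1684  0.3501] [-0.2  0.8 -1.8] [-0.02 -0.02  0.02] 0.304 nose 0.1399
shift cm [ 0.01 -0.    0.  ] turn u [ 0.015 -0.003  0.014] jaw yaw now 9.12
```

Nose is at the rim plane. I'll go down gently and feel.

send_rows:
  series:
    - [[0.2,0,0],[0,0,0],0]
    - [[0.1,0,0],[0,0,0],0]

```text
clock: 6.5
eef_pos: [0.5405, -0.1686, 0.3476]
orientation: [-72.7, 89.9, -63.5]
force: [0.3, 0.7, 5.4]
finger_gap: 0.305
```

```bash
python3 st.py .5403 -.1684 .345 9
```

```text
[ 0.5405 -0.1686  0.3476] [0.3 0.7 5.4] [0.19 0.35 0.02] 0.305 nose 0.1374
shift cm [ 0.26  0.02 -0.02] turn u [0.015 0.005 0.017] jaw yaw now 9.12
```

send_rows:
  series:
    - [[0.1,-0.08,0.15],[0,0,0],0]
    - [[0.1,0,0],[0,0,0],0]

```text
clock: 6.7
eef_pos: [0.5423, -0.1688, 0.3456]
orientation: [-57.3, 89.9, -48.2]
force: [0.2, 0.5, -1.8]
finger_gap: 0.3
```

```bash
python3 st.py .5403 -.1684 .345 9
```

```text
[ 0.5423 -0.1688  0.3456] [ 0.2  0.5 -1.8] [ 0.07 -0.02  0.  ] 0.3 nose 0.1354
shift cm [ 0.06  0.08 -0.19] turn u [0.015 0.008 0.012] jaw yaw now 9.12
```

send_rows:
  series:
    - [[0.2,0,0],[0,0,0],0]
    - [[0.2,0,0],[0,0,0],0]

```text
clock: 6.9
eef_pos: [0.5423, -0.1688, 0.341]
orientation: [-67.2, 89.9, -58.1]
force: [1.2, 0.4, -2.6]
finger_gap: 0.307
```

```bash
python3 st.py .5403 -.1684 .345 9
```

```text
[ 0.5423 -0.1688  0.341 ] [ 1.2  0.4 -2.6] [ 0.1   0.01 -0.01] 0.307 nose 0.1308
shift cm [-0.4   0.07 -0.19] turn u [0.015 0.005 0.012] jaw yaw now 9.12
```

send_rows:
  series:
    - [[0.3,0,0.03],[0,0,0],0]
    - [[0.3,0,0],[0,0,0],0]
    - [[0.1,0,0],[0,0,0],0]

```text
clock: 7.2
eef_pos: [0.5424, -0.1688, 0.3327]
orientation: [-109.4, 89.9, -100.3]
force: [0.1, 0.9, -2.7]
finger_gap: 0.304
```

```bash
python3 st.py .5403 -.1684 .345 9
```

```text
[ 0.5424 -0.1688  0.3327] [ 0.1  0.9 -2.7] [ 0.04  0.   -0.01] 0.304 nose 0.1225
shift cm [-1.23  0.07 -0.2 ] turn u [ 0.015 -0.003  0.01 ] jaw yaw now 9.12
```

send_rows:
  series:
    - [[0.2,0,0],[0,0,0],0]
    - [[0.2,0,0],[0,0,0],0]

```text
clock: 7.4
eef_pos: [0.5425, -0.1689, 0.3289]
orientation: [-86.5, 89.9, -77.4]
force: [-1.1, 1.0, 4.2]
finger_gap: 0.298
```

```bash
python3 st.py .5403 -.1684 .345 9
```

```text
[ 0.5425 -0.1689  0.3289] [-1.1  1.   4.2] [0.22 0.24 0.01] 0.298 nose 0.1187
shift cm [-1.61  0.09 -0.21] turn u [0.014 0.001 0.011] jaw yaw now 9.11
```

send_rows:
  series:
    - [[0.2,0,-0.03],[0,0,0],0]
    - [[0.2,0,0],[0,0,0],0]

```text
clock: 7.6
eef_pos: [0.5423, -0.1689, 0.3257]
orientation: [-47.5, 89.9, -38.4]
force: [-1.4, 1.0, 5.2]
finger_gap: 0.305
```

```bash
python3 st.py .5403 -.1684 .345 9
```

```text
[ 0.5423 -0.1689  0.3257] [-1.4  1.   5.2] [ 0.3   0.31 -0.  ] 0.305 nose 0.1155
shift cm [-1.93  0.08 -0.18] turn u [0.014 0.009 0.01 ] jaw yaw now 9.11
```

send_rows:
  series:
    - [[0.2,0,-0.03],[0,0,0],0]
    - [[0.1,0,0],[0,0,0],0]

```text
clock: 7.8
eef_pos: [0.5421, -0.169, 0.3234]
orientation: [-30.1, 89.8, -21.0]
force: [-2.6, 0.5, 7.7]
finger_gap: 0.302
```

```bash
python3 st.py .5403 -.1684 .345 9
```

```text
[ 0.5421 -0.169   0.3234] [-2.6  0.5  7.7] [ 0.31  0.47 -0.05] 0.302 nose 0.1132
shift cm [-2.16  0.09 -0.16] turn u [0.013 0.018 0.01 ] jaw yaw now 9.11
```

send_rows:
  series:
    - [[0.1,0,-0.04],[0,0,0],0]
    - [[0.1,0,-0.02],[0,0,0],0]

```text
clock: 8.0
eef_pos: [0.5418, -0.1692, 0.323]
orientation: [-19.0, 89.7, -9.9]
force: [-3.5, 2.0, 11.3]
finger_gap: 0.306
```

```bash
python3 st.py .5403 -.1684 .345 9
```

```text
[ 0.5418 -0.1692  0.323 ] [-3.5  2.  11.3] [ 0.46  0.55 -0.01] 0.306 nose 0.1128
shift cm [-2.21  0.1  -0.12] turn u [0.013 0.033 0.011] jaw yaw now 9.1
```

send_rows:
  series:
    - [[0.15,0,-0.04],[0,0,0],0]
    - [[0.15,0,0],[0,0,0],0]

```text
clock: 8.2
eef_pos: [0.5415, -0.1695, 0.3223]
orientation: [-12.1, 89.6, -3.0]
force: [-4.4, 1.7, 13.8]
finger_gap: 0.301
```

```bash
python3 st.py .5403 -.1684 .345 9
```

```text
[ 0.5415 -0.1695  0.3223] [-4.4  1.7 13.8] [0.54 0.9  0.06] 0.301 nose 0.1121
shift cm [-2.27  0.12 -0.09] turn u [0.012 0.05  0.011] jaw yaw now 9.1
```

send_rows:
  series:
    - [[0.2,0.0,0],[0,0.05,0],0]
    - [[0.2,0,0],[0,0.02,0],0]

```text
clock: 8.4
eef_pos: [0.5425, -0.1694, 0.3219]
orientation: [-33.1, 89.8, -24.0]
force: [-4.3, 2.0, 17.5]
finger_gap: 0.305
```

```bash
python3 st.py .5403 -.1684 .345 9
```

```text
[ 0.5425 -0.1694  0.3219] [-4.3  2.  17.5] [0.67 0.84 0.02] 0.305 nose 0.1117
shift cm [-2.31  0.13 -0.2 ] turn u [0.012 0.018 0.012] jaw yaw now 9.09
```

send_rows:
  series:
    - [[0.25,0.0,-0.02],[0,0.02,0],0]
    - [[0.25,0,0],[0,0,0],0]

```text
clock: 8.6
eef_pos: [0.5427, -0.1696, 0.3212]
orientation: [-19.0, 89.8, -9.9]
force: [-5.9, 3.0, 21.7]
finger_gap: 0.304
```

```bash
python3 st.py .5403 -.1684 .345 9;python3 - <<'E'
from cell import bot
import cv2
for n in("wrist","scene"):
    p,d=bot.snapshot(n);cv2.imwrite(f"pics/{n}6.png",p if n=="wrist" else cv2.resize(p[150:340,80:280],None,fx=3,fy=3))
E
```

```text
[ 0.5427 -0.1696  0.3212] [-5.9  3.  21.7] [ 0.69  1.41 -0.  ] 0.304 nose 0.111
shift cm [-2.38  0.15 -0.21] turn u [0.012 0.027 0.009] jaw yaw now 9.09
```

View pics/scene6.png

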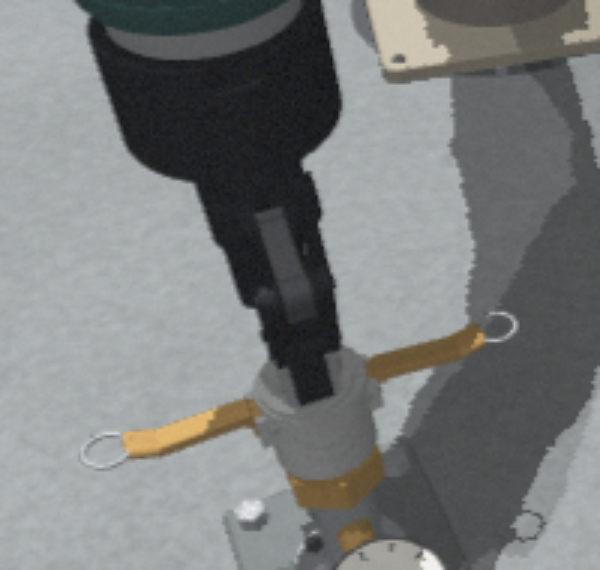

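View pics/wrist6.png

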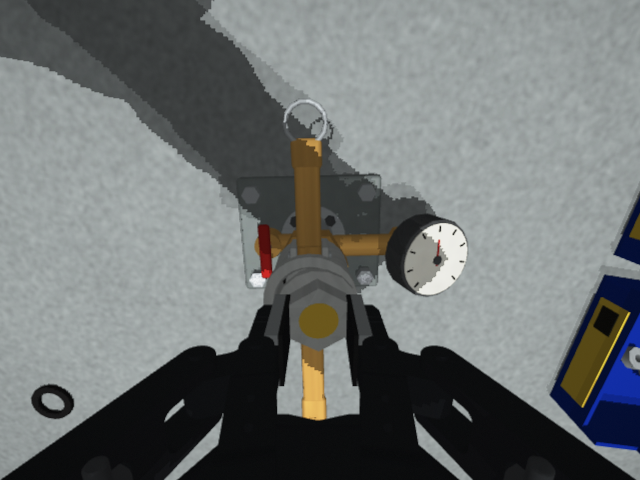

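send_rows:
  series:
    - [[0,0,0],[0,0,0],0]
    - [[0,0,0],[0,0,0],0.5]
    - [[-0.1,0,0],[0,0,0],0.6]
    - [[-0.1,0,0],[0,0,0],0.7]
    - [[-0.5,0,0],[0,0,0],0.8]
    - [[-3,0,0],[0,0,0],1]
    - [[-4,0,0],[0,0,0],1]
    - [[-4,0,0],[0,0,0],1]
    - [[0,0,0],[0,0,0],1]
    - [[0,0,0],[0,0,0],1]

```text
clock: 9.7
eef_pos: [0.5422, -0.1702, 0.4426]
orientation: [-46.2, 89.8, -37.2]
force: [0.6, 0.4, -0.5]
finger_gap: 1.0
```

```bash
python3 st.py .5425 -.1705 .40 99;python3 - <<'E'
from cell import bot
from h import *
s=bot.read_state()
for n in("wrist","scene","top"):
    i=bot.camera_info(n);p,d=bot.snapshot(n);cv2.imwrite(f"pics/{n}7.png",p if n!="scene" else cv2.resize(p[200:390,80:280],None,fx=3,fy=3))
    K,T=i["camera_matrix"],i["pose"]
    m=cv2.inRange(cv2.cvtColor(p,cv2.COLOR_BGR2HSV),(22,90,80),(35,255,255))
    nn,l,st,c=cv2.connectedComponentsWithStats(m)
    for j in range(1,nn):
        P=ray(K,T,c[j],.158)
        if st[j,4]>15 and np.hypot(P[0]-.541,P[1]+.17)<.03: print(n,c[j],st[j],P,Rs(s).inv().apply(P-s["eef_pos"]),"z",cloud(d,K,T)[int(c[j][1]),int(c[j][0])])
E
```

```text
[ 0.5422 -0.1702  0.4426] [ 0.6  0.4 -0.5] [ 0.02  0.04 -0.02] 1.0 nose 0.2324
shift cm [ 4.26 -0.03  0.02] turn u [-1.1245e+01 -1.0000e-03  2.7000e-02] jaw yaw now 9.04
wrist [313.41221374 239.81679389] [302 229  23  22 393] [ 0.53940397 -0.16954897  0.158     ] [ 0.28454668  0.00176257 -0.00328629] z [ 0.53892167 -0.16844259  0.15962926]
scene [179.52727273 266.41818182] [173 262  14  10 110] [ 0.53989665 -0.17026528  0.158     ] [ 0.28454948  0.00097774 -0.0029123 ] z [ 0.53883632 -0.17084167  0.15790147]
top [455.8556701  198.70103093] [451 193  11  12  97] [ 0.54061188 -0.16943311  0.158     ] [ 0.2845497   0.00168717 -0.00207518] z [ 0.54176313 -0.16825461  0.15764379]
```

View pics/scene7.png

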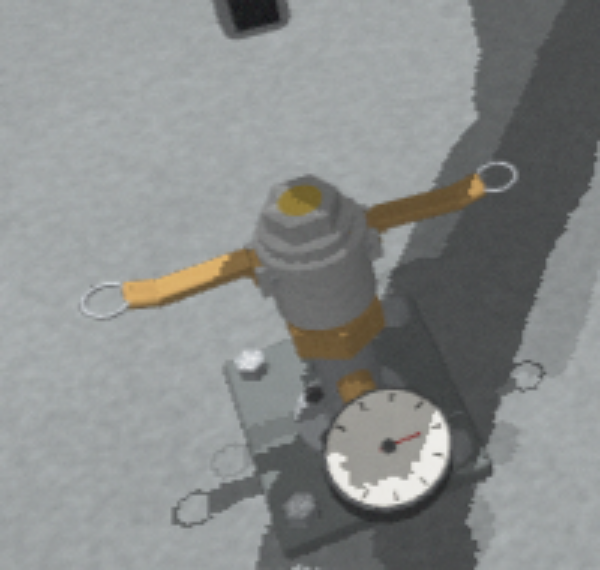

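View pics/wrist7.png

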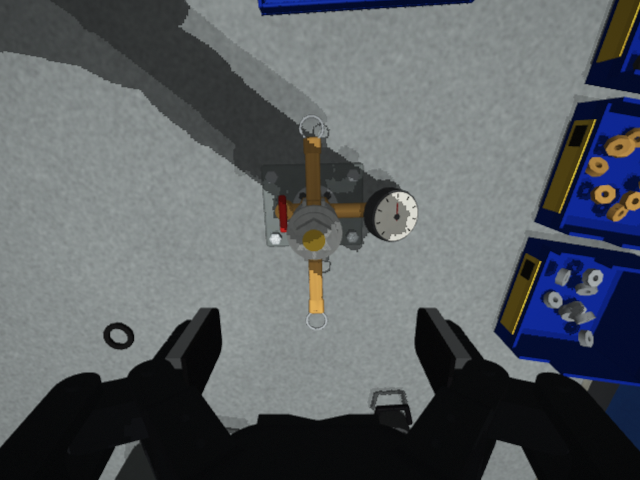

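send_rows:
  series:
    - [[0,0,0],[-1,0,0],1]
    - [[0,0,0],[-1,0,0],1]
    - [[0,0,0],[-1,0,0],1]
    - [[0,0,0],[-1,0,0],1]
    - [[0,0,0],[-1,0,0],1]
    - [[0,0,0],[-1,0,0],1]
    - [[0,0,0],[-1,0,0],1]
    - [[0,0,0],[-1,0,0],1]
    - [[0,0,0],[-1,0,0],1]
    - [[0,0,0],[-1,0,0],1]
    - [[0,0,0],[-1,0,0],1]
    - [[0,0,0],[-0.4,0,0],1]
    - [[0,0,0],[0,0,0],1]

```text
clock: 11.15
eef_pos: [0.5381, -0.1689, 0.4222]
orientation: [61.9, 88.0, 166.0]
force: [0.4, -0.6, 1.0]
finger_gap: 0.999
```

```bash
python3 st.py .541 -.1697 .34 100.4;python3 - <<'E'
from cell import bot
from h import *
s=bot.read_state();print(s["qpos"].round(1))
i=bot.camera_info("wrist");p,d=bot.snapshot("wrist");cv2.imwrite("pics/w8.png",p)
E
```

```text
[ 0.5381 -0.1689  0.4222] [ 0.4 -0.6  1. ] [-0.02 -0.05 -0.04] 0.999 nose 0.212
shift cm [ 8.21 -0.52 -0.28] turn u [ 0.457  0.112 -0.228] jaw yaw now 104.04
[ 18.   28.3  -5.1  98.7   2.9  55.2 115.7]
```

View pics/w8.png

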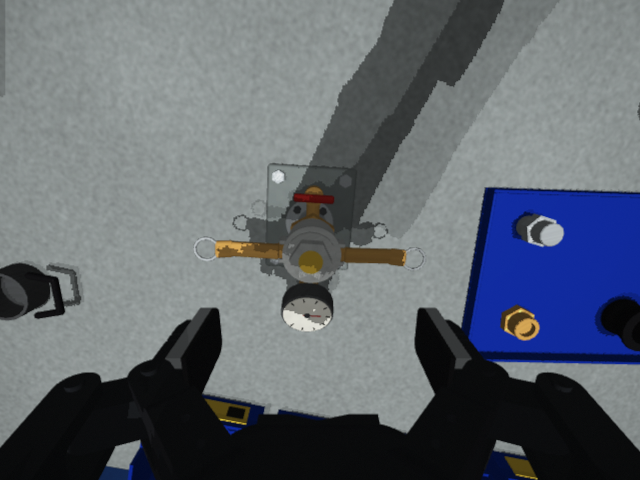

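send_rows:
  series:
    - [[2,-0.5,-0.3],[0.46,0.11,-0.23],1]
    - [[2,0,0],[0,0,0],1]
    - [[1.5,0,0],[0,0,0],1]
    - [[0,0,0],[0,0,0],1]

```text
clock: 11.6
eef_pos: [0.5429, -0.1705, 0.3635]
orientation: [55.5, 89.9, 155.2]
force: [0.5, 0.3, -0.6]
finger_gap: 0.999
```

```bash
python3 st.py .541 -.1697 .32 100.4
```

```text
[ 0.5429 -0.1705  0.3635] [ 0.5  0.3 -0.6] [ 0.    0.02 -0.03] 0.999 nose 0.1533
shift cm [4.35 0.16 0.11] turn u [-0.081  0.005 -0.007] jaw yaw now 99.75
```

send_rows:
  series:
    - [[1.5,0.16,0.1],[-0.08,0,0],1]
    - [[1.5,0,0],[0,0,0],1]
    - [[0.8,0,0],[0,0,0],1]
    - [[0,0,0],[0,0,0],1]

```text
clock: 12.0
eef_pos: [0.5418, -0.1698, 0.3254]
orientation: [105.2, 90.0, -154.6]
force: [-0.3, 0.1, -0.1]
finger_gap: 0.999
```

```bash
python3 st.py .541 -.1697 .31 100.4;python3 - <<'E'
from cell import bot
from h import *
p,d=bot.snapshot("wrist");cv2.imwrite("pics/w9.png",p)
p,d=bot.snapshot("scene");cv2.imwrite("pics/s9.png",cv2.resize(p[200:390,80:280],None,fx=3,fy=3))
E
```

```text
[ 0.5418 -0.1698  0.3254] [-0.3  0.1 -0.1] [ 0.03  0.04 -0.01] 0.999 nose 0.1152
shift cm [1.54 0.07 0.03] turn u [-0.024 -0.    -0.002] jaw yaw now 100.21
```

View pics/w9.png

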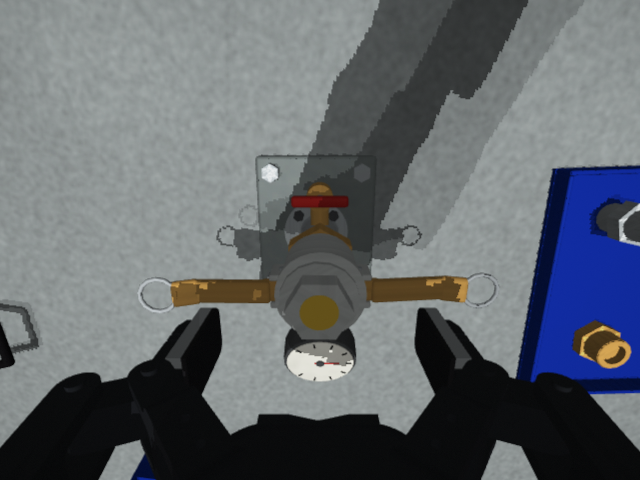

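View pics/s9.png

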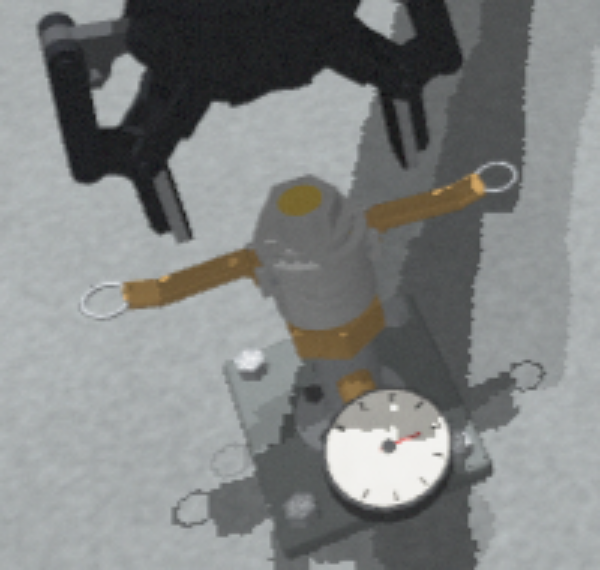

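send_rows:
  series:
    - [[0.6,0.05,0.03],[0,0,0],1]
    - [[0.5,0,0],[0,0,0],1]

```text
clock: 12.3
eef_pos: [0.5425, -0.17, 0.3168]
orientation: [-117.1, 89.7, -16.9]
force: [-0.3, -0.7, 0.6]
finger_gap: 0.995
```

```bash
python3 st.py .541 -.1697 .31 100.4
```

```text
[ 0.5425 -0.17    0.3168] [-0.3 -0.7  0.6] [ 0.03  0.04 -0.  ] 0.995 nose 0.1066
shift cm [0.68 0.14 0.05] turn u [-0.025 -0.019  0.038] jaw yaw now 100.2
```

send_rows:
  series:
    - [[0.5,0.1,0.03],[0,-0.02,0.04],1]
    - [[0.5,0,0],[0,0,0],1]

```text
clock: 12.5
eef_pos: [0.5415, -0.1699, 0.3065]
orientation: [-124.9, 90.0, -24.7]
force: [-0.4, -0.4, 0.3]
finger_gap: 0.998
```

```bash
python3 st.py .541 -.1697 .30 100.4
```

```text
[ 0.5415 -0.1699  0.3065] [-0.4 -0.4  0.3] [-0.02  0.01  0.01] 0.998 nose 0.0963
shift cm [0.65 0.05 0.03] turn u [-0.026 -0.001  0.001] jaw yaw now 100.19
```

send_rows:
  series:
    - [[0.4,0,0.02],[0,0,0],1]
    - [[0.4,0,0],[0,0,0],1]

```text
clock: 12.7
eef_pos: [0.5414, -0.1697, 0.2976]
orientation: [68.4, 90.0, 168.6]
force: [-0.1, -0.4, 1.0]
finger_gap: 0.996
```

```bash
python3 st.py .541 -.1697 .30 100.4
```

```text
[ 0.5414 -0.1697  0.2976] [-0.1 -0.4  1. ] [-0.03  0.03  0.01] 0.996 nose 0.0874
shift cm [-0.24  0.04  0.01] turn u [-0.027  0.001 -0.002] jaw yaw now 100.18
```

send_rows:
  series:
    - [[0.4,0,0],[0,0,0],1]
    - [[0.4,0,0],[0,0,0],1]

```text
clock: 12.9
eef_pos: [0.5416, -0.1699, 0.2894]
orientation: [-131.4, 90.0, -31.2]
force: [-0.9, -0.1, 3.6]
finger_gap: 0.999
```

```bash
python3 st.py .541 -.1697 .30 100.4;python3 - <<'E'
from cell import bot
from h import *
p,d=bot.snapshot("wrist");cv2.imwrite("pics/w10.png",p)
p,d=bot.snapshot("scene");cv2.imwrite("pics/s10.png",cv2.resize(p[200:390,80:280],None,fx=3,fy=3))
E
```

```text
[ 0.5416 -0.1699  0.2894] [-0.9 -0.1  3.6] [0.13 0.16 0.01] 0.999 nose 0.0792
shift cm [-1.06  0.06  0.03] turn u [-0.028 -0.003  0.003] jaw yaw now 100.18
```

View pics/w10.png

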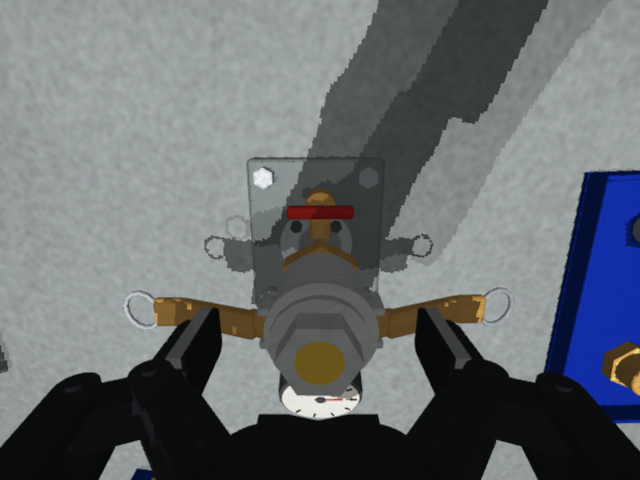

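View pics/s10.png

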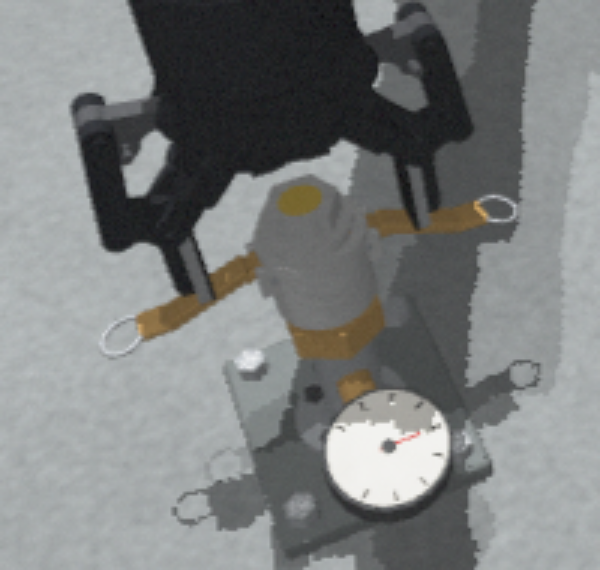

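Both arms are swinging down evenly: in the wrist view the arm ends are at (155,311) and (484,308). Force is 3.6 N.

send_rows:
  series:
    - [[0.4,0.05,0.02],[0,0,0],1]
    - [[0.4,0,0],[0,0,0],1]

```text
clock: 13.2
eef_pos: [0.5414, -0.1697, 0.2812]
orientation: [-116.3, 89.9, -16.1]
force: [0.2, 0.3, 3.1]
finger_gap: 0.999
```

```bash
python3 st.py .541 -.1697 .30 100.4
```

```text
[ 0.5414 -0.1697  0.2812] [0.2 0.3 3.1] [ 0.    0.12 -0.01] 0.999 nose 0.071
shift cm [-1.88  0.03  0.01] turn u [-0.026 -0.005  0.01 ] jaw yaw now 100.19
```

send_rows:
  series:
    - [[0.4,0,0],[0,0,0],1]
    - [[0.3,0,0],[0,0,0],1]

```text
clock: 13.4
eef_pos: [0.5415, -0.1697, 0.2737]
orientation: [-115.5, 89.9, -15.3]
force: [-0.6, 0.2, 2.1]
finger_gap: 0.996
```

```bash
python3 st.py .541 -.1697 .30 100.4;python3 - <<'E'
from cell import bot
from h import *
p,d=bot.snapshot("wrist");cv2.imwrite("pics/w11.png",p)
p,d=bot.snapshot("scene");cv2.imwrite("pics/s11.png",cv2.resize(p[200:390,80:280],None,fx=3,fy=3))
E
```

```text
[ 0.5415 -0.1697  0.2737] [-0.6  0.2  2.1] [ 0.04 -0.    0.03] 0.996 nose 0.0635
shift cm [-2.63  0.04  0.01] turn u [-0.026 -0.006  0.013] jaw yaw now 100.19
```

View pics/w11.png

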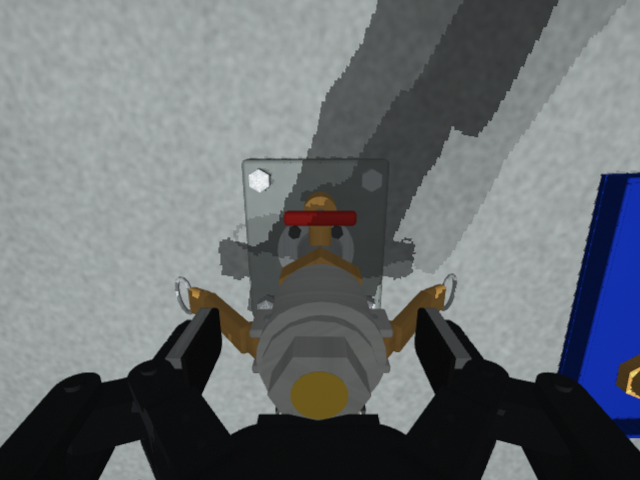

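View pics/s11.png

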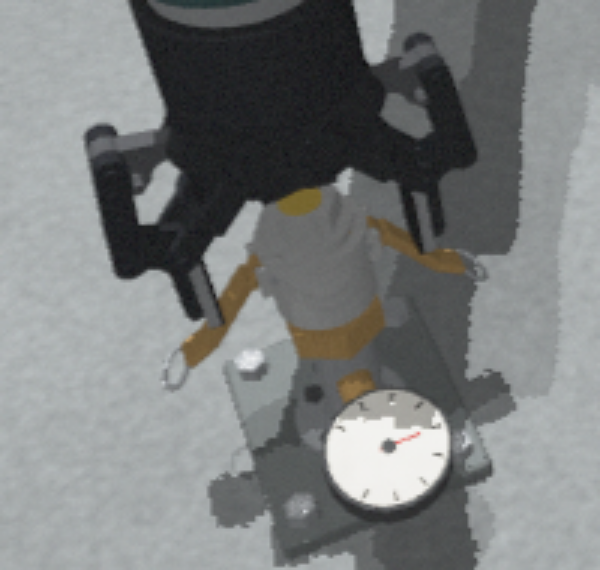

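send_rows:
  series:
    - [[0.3,0,0],[0,0,0],1]
    - [[0,0,0],[0,0,0],0.93]
    - [[0,0,0],[0,0,0],0.93]
    - [[0,0,0],[0,0,0],0.9]

```text
clock: 13.9
eef_pos: [0.5413, -0.1697, 0.2696]
orientation: [-112.5, 90.0, -12.3]
force: [-0.1, 0.0, -0.5]
finger_gap: 0.898
```

```bash
python3 st.py .541 -.1697 .27 100.4
```

```text
[ 0.5413 -0.1697  0.2696] [-0.1  0.  -0.5] [ 0.06 -0.07 -0.01] 0.898 nose 0.0594
shift cm [-0.04  0.03  0.  ] turn u [-0.026 -0.002  0.006] jaw yaw now 100.19
```

send_rows:
  series:
    - [[0,0,0],[0,0,0],0.87]
    - [[0,0,0],[0,0,0],0.84]
    - [[0,0,0],[0,0,0],0.82]

```text
clock: 14.2
eef_pos: [0.5413, -0.1697, 0.2695]
orientation: [-113.0, 89.9, -12.9]
force: [0.4, 0.6, -0.2]
finger_gap: 0.821
```

```bash
python3 st.py .541 -.1697 .27 100.4;python3 - <<'E'
from cell import bot
from h import *
p,d=bot.snapshot("wrist");cv2.imwrite("pics/w12.png",p)
p,d=bot.snapshot("scene");cv2.imwrite("pics/s12.png",cv2.resize(p[200:390,80:280],None,fx=3,fy=3))
E
```

```text
[ 0.5413 -0.1697  0.2695] [ 0.4  0.6 -0.2] [-0.08 -0.16  0.05] 0.821 nose 0.0593
shift cm [-0.05  0.03  0.01] turn u [-0.027 -0.002  0.006] jaw yaw now 100.19
```

View pics/w12.png

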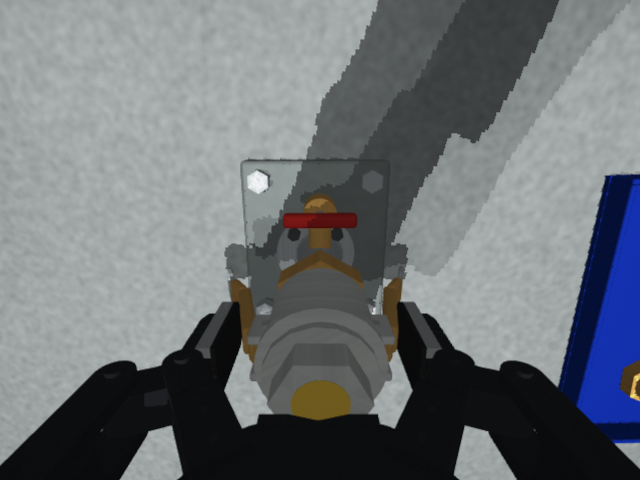

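View pics/s12.png

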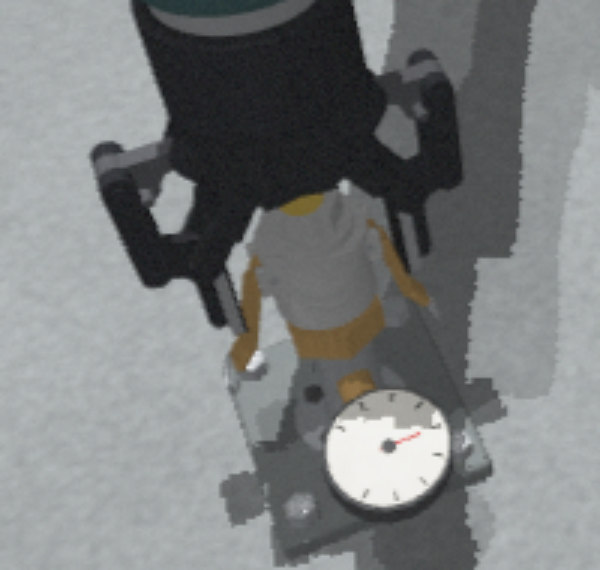

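send_rows:
  series:
    - [[0,0,0],[0,0,0],0.79]
    - [[0,0,0],[0,0,0],0.76]
    - [[0,0,0],[0,0,0],0.74]
    - [[0,0,0],[0,0,0],0.74]

```text
clock: 14.7
eef_pos: [0.5413, -0.1698, 0.2696]
orientation: [-114.6, 89.9, -14.4]
force: [0.2, 0.3, -0.4]
finger_gap: 0.743
```

```bash
python3 st.py .541 -.1697 .27 100.4;python3 - <<'E'
from cell import bot
from h import *
p,d=bot.snapshot("wrist");cv2.imwrite("pics/w13.png",cv2.resize(p[180:430,180:460],None,fx=2.3,fy=2.3))
E
```

```text
[ 0.5413 -0.1698  0.2696] [ 0.2  0.3 -0.4] [-0.04 -0.13  0.  ] 0.743 nose 0.0594
shift cm [-0.04  0.03  0.01] turn u [-0.029 -0.003  0.007] jaw yaw now 100.17
```

View pics/w13.png

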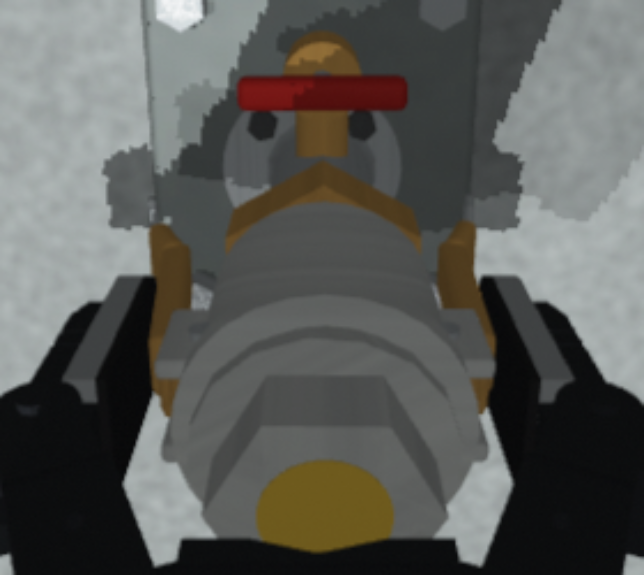

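send_rows:
  series:
    - [[0,0,0],[0,0,0],0.73]
    - [[0,0,0],[0,0,0],0.72]
    - [[0,0,0],[0,0,0],0.72]

```text
clock: 15.05
eef_pos: [0.5413, -0.1698, 0.2696]
orientation: [-117.7, 89.9, -17.5]
force: [0.7, -0.9, 0.4]
finger_gap: 0.721
```

send_rows:
  series:
    - [[0,0,0],[0,0,0],0.71]
    - [[0,0,0],[0,0,0],0.71]

```text
clock: 15.25
eef_pos: [0.5413, -0.1695, 0.2696]
orientation: [-93.5, 90.0, 6.7]
force: [0.8, 0.2, -0.5]
finger_gap: 0.712
```

Run:
```python
from cell import bot
from h import *
for k in range(3): s=bot.read_state();print(s["finger_gap"],s["force"],s["moment"])
p,d=bot.snapshot("wrist");cv2.imwrite("pics/w14.png",cv2.resize(p[180:430,180:460],None,fx=2.3,fy=2.3))
```

```text
0.7118192991771422 [ 0.80407064  0.18545848 -0.47607626] [-0.08634489 -0.15534647 -0.03426993]
0.7118192991771422 [ 0.80407064  0.18545848 -0.47607626] [-0.08634489 -0.15534647 -0.03426993]
0.7118192991771422 [ 0.80407064  0.18545848 -0.47607626] [-0.08634489 -0.15534647 -0.03426993]
```

View pics/w14.png

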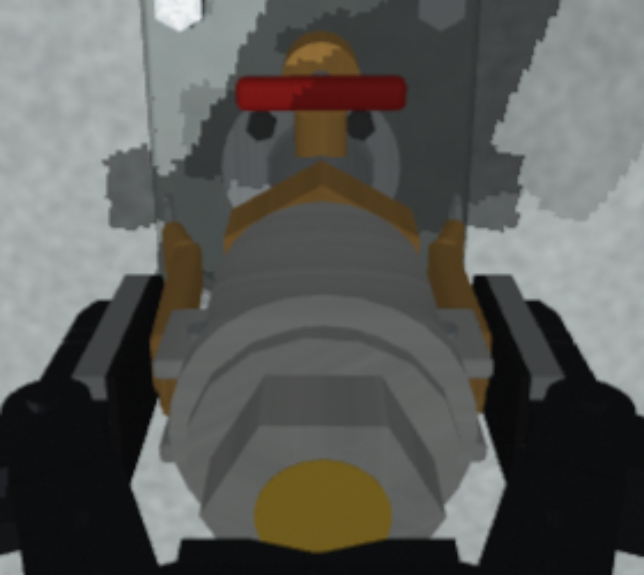

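send_rows:
  series:
    - [[0,0,0.05],[0,0,0],0.705]
    - [[0,0,0.03],[0,0,0],0.7]

```text
clock: 15.5
eef_pos: [0.5411, -0.169, 0.2696]
orientation: [-123.4, 89.9, -23.2]
force: [1.2, -1.0, -0.9]
finger_gap: 0.698
```

Run:
```python
from cell import bot
from h import *
s=bot.read_state();print(s["eef_pos"],s["finger_gap"],s["force"],s["moment"])
p,d=bot.snapshot("wrist");cv2.imwrite("pics/w15.png",cv2.resize(p[180:430,180:460],None,fx=2.3,fy=2.3))
```

```text
[ 0.54111416 -0.16897513  0.26961749] 0.6981363348313533 [ 1.15912063 -0.95532293 -0.85856232] [-0.10466968 -0.15404628  0.00716169]
```

View pics/w15.png

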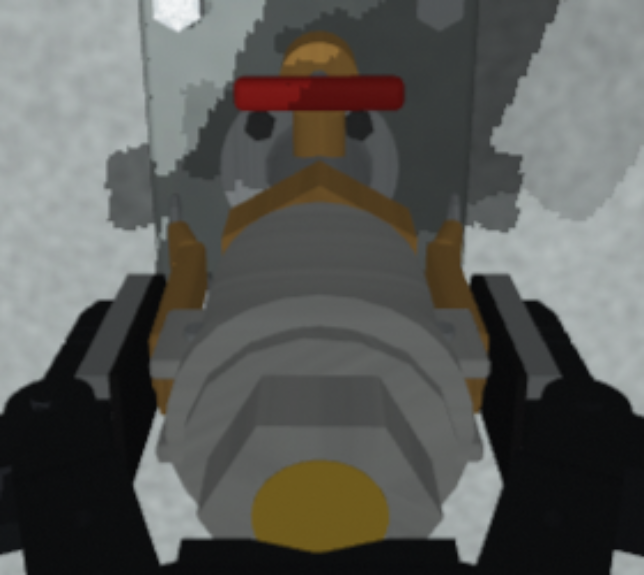

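send_rows:
  series:
    - [[0,0,0],[0,0,0],0.69]
    - [[0,0,0],[0,0,0],0.69]

```text
clock: 15.75
eef_pos: [0.5411, -0.1687, 0.2697]
orientation: [-107.7, 90.0, -7.5]
force: [-0.3, -0.8, 0.8]
finger_gap: 0.692
```

send_rows:
  series:
    - [[0,0,0],[0,0,0],0.68]
    - [[0,0,0],[0,0,0],0.68]

```text
clock: 15.95
eef_pos: [0.5411, -0.1687, 0.2698]
orientation: [-108.9, 90.0, -8.7]
force: [0.6, -0.1, -1.0]
finger_gap: 0.681
```

Run:
```python
from cell import bot
from h import *
s=bot.read_state();print(s["eef_pos"],s["finger_gap"],s["force"],s["moment"])
p,d=bot.snapshot("wrist");cv2.imwrite("pics/w16.png",cv2.resize(p[180:430,180:460],None,fx=2.3,fy=2.3))
p,d=bot.snapshot("scene");cv2.imwrite("pics/s16.png",cv2.resize(p[230:390,110:280],None,fx=3.5,fy=3.5,interpolation=2))
```

```text
[ 0.54108006 -0.16871354  0.26979321] 0.6805288424597002 [ 0.59613983 -0.09901534 -1.00475589] [ 0.06334846 -0.07843542 -0.01528044]
```

View pics/w16.png

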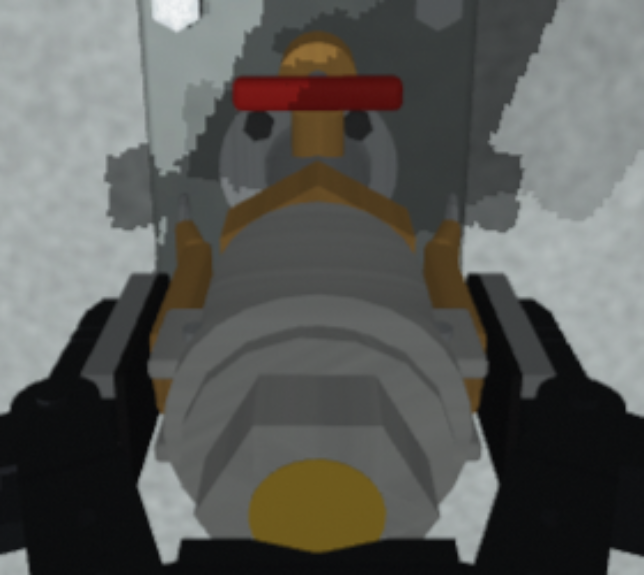

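View pics/s16.png

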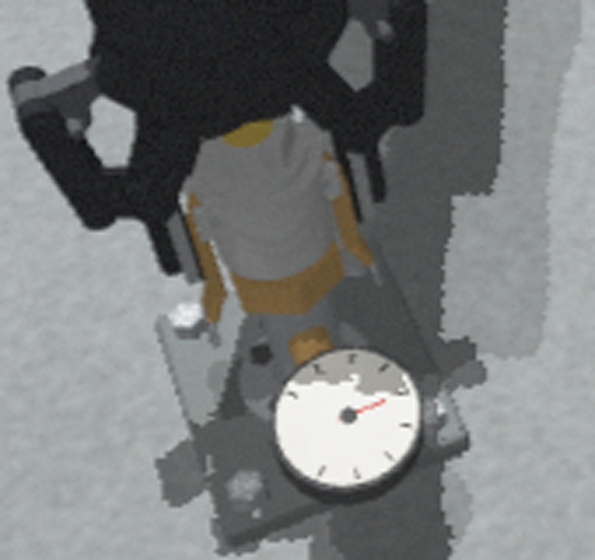

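send_rows:
  series:
    - [[0,0,0],[0,0,0],0.675]
    - [[0,0,0],[0,0,0],0.675]

```text
clock: 16.25
eef_pos: [0.5411, -0.1688, 0.2698]
orientation: [-108.4, 90.0, -8.2]
force: [0.1, -0.4, 0.8]
finger_gap: 0.68
```

send_rows:
  series:
    - [[0,0,0],[0,0,0],0.67]
    - [[0,0,0],[0,0,0],0.67]

```text
clock: 16.45
eef_pos: [0.5411, -0.1687, 0.2699]
orientation: [-107.0, 90.0, -6.8]
force: [0.1, -0.2, 1.0]
finger_gap: 0.674
```

Run:
```python
from cell import bot
from h import *
s=bot.read_state();print(s["eef_pos"],s["finger_gap"],s["force"],s["moment"])
p,d=bot.snapshot("wrist");cv2.imwrite("pics/w17.png",cv2.resize(p[180:430,180:460],None,fx=2.3,fy=2.3))
```

```text
[ 0.54109243 -0.16870675  0.26991511] 0.6737471067815897 [ 0.13702866 -0.18802313  1.01570824] [ 0.01094765 -0.02061666 -0.01231004]
```

View pics/w17.png

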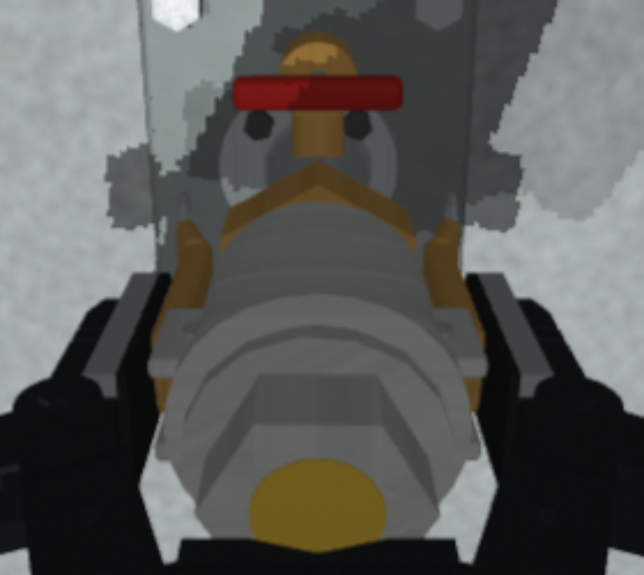

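send_rows:
  series:
    - [[0,0,0],[0,0,0],0.667]
    - [[0,0,0],[0,0,0],0.667]

```text
clock: 16.7
eef_pos: [0.5411, -0.1687, 0.27]
orientation: [-108.0, 90.0, -7.8]
force: [0.4, -0.4, 1.2]
finger_gap: 0.672
```

send_rows:
  series:
    - [[0,0,0],[0,0,0],0.664]

```text
clock: 16.8
eef_pos: [0.5411, -0.1687, 0.27]
orientation: [-109.4, 90.0, -9.2]
force: [-0.3, 1.0, 1.1]
finger_gap: 0.674
```

send_rows:
  series:
    - [[0,0,0],[0,0,0],0.664]

```text
clock: 16.9
eef_pos: [0.5411, -0.1687, 0.27]
orientation: [-106.7, 90.0, -6.5]
force: [-0.1, -0.4, 0.7]
finger_gap: 0.676
```

The gap has stalled at about 0.674 while the command dropped to 0.664, so both arms are against their stops. I'll release and look.

send_rows:
  series:
    - [[0,0,0],[0,0,0],0.72]
    - [[0,0,0],[0,0,0],0.85]
    - [[0,0,0],[0,0,0],1]
    - [[0,0,0],[0,0,0],1]
    - [[-2,0,0],[0,0,0],1]
    - [[-4,0,0],[0,0,0],1]
    - [[-4,0,0],[0,0,0],1]
    - [[-4,0,0],[0,0,0],1]
    - [[0,0,0],[0,0,0],1]

```text
clock: 17.8
eef_pos: [0.5406, -0.1687, 0.4129]
orientation: [65.9, 89.7, 166.1]
force: [0.6, -0.7, -0.4]
finger_gap: 1.001
```

Run:
```python
from cell import bot
from h import *
s=bot.read_state();print(s["eef_pos"],s["force"])
for n in("wrist","scene","top"):
    i=bot.camera_info(n);p,d=bot.snapshot(n);cv2.imwrite(f"pics/{n}18.png",cv2.resize(p[230:390,110:280],None,fx=3.5,fy=3.5,interpolation=2) if n=="scene" else cv2.resize(p[150:330,210:430],None,fx=3.5,fy=3.3,interpolation=2) if n=="wrist" else p)
    np.savez(f"{n}18.npz",p=p,d=d,K=i["camera_matrix"],T=i["pose"])
    K,T=i["camera_matrix"],i["pose"];m=cv2.inRange(cv2.cvtColor(p,cv2.COLOR_BGR2HSV),(22,90,80),(35,255,255))
    nn,l,st,c=cv2.connectedComponentsWithStats(m)
    for j in range(1,nn):
        P=ray(K,T,c[j],.157)
        if st[j,4]>15 and np.hypot(P[0]-.541,P[1]+.17)<.03: print(n,c[j],st[j],P,"z",cloud(d,K,T)[int(c[j][1])-1:int(c[j][1])+2,int(c[j][0])-1:int(c[j][0])+2,2].mean())
```

```text
[ 0.54064471 -0.16873396  0.41286776] [ 0.55372234 -0.67202146 -0.3672257 ]
wrist [316.63298969 253.4371134 ] [304 242  26  24 485] [ 0.53956632 -0.16914122  0.157     ] z 0.1580766865244545
scene [180.03478261 266.53043478] [173 262  15  10 115] [ 0.53920482 -0.16978037  0.157     ] z 0.15765697849021154
top [455.26666667 202.1       ] [451 200  10   5  30] [ 0.53551173 -0.16865599  0.157     ] z 0.15722469233041314
```

View pics/wrist18.png

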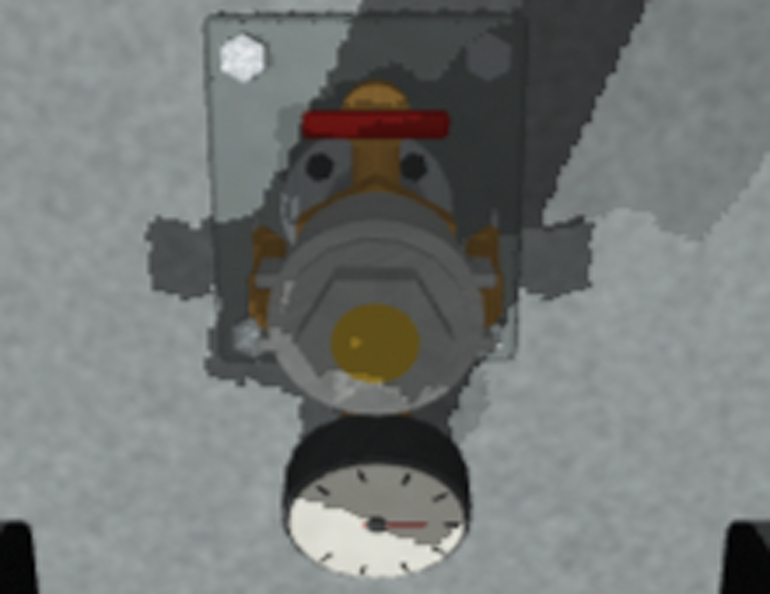

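View pics/scene18.png

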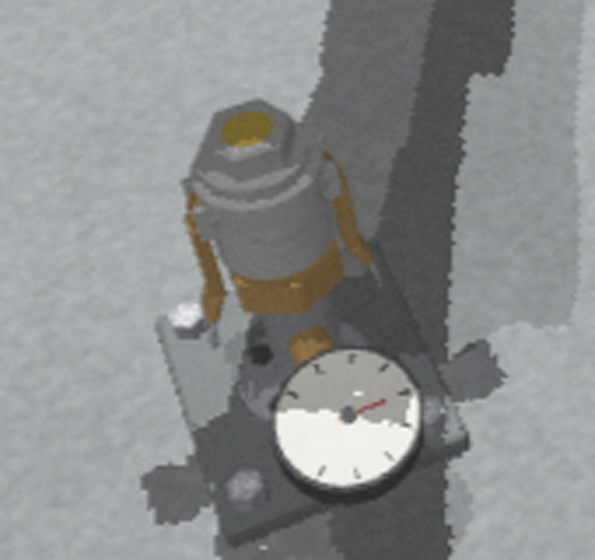

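View pics/top18.png

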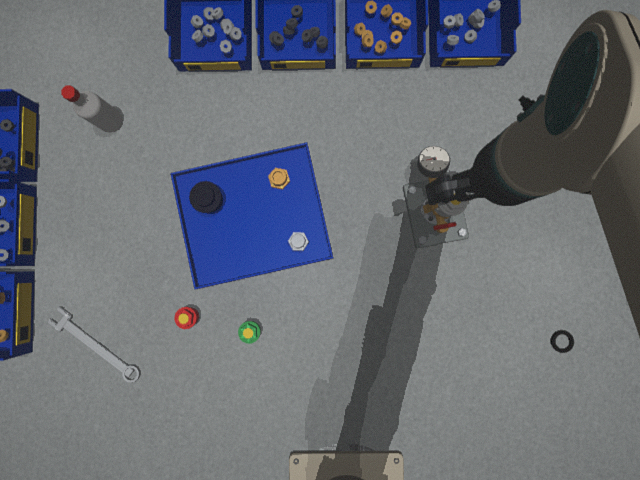

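Run:
```python
from h import *
y=np.radians(100.4);a=np.array([np.cos(y),np.sin(y)]);b=np.array([np.sin(y),-np.cos(y)])
for n in("wrist","scene"):
    z=np.load(n+"18.npz");p,K,T,d=z['p'],z['K'],z['T'],z['d']
    dot={"wrist":(.5396,-.1691),"scene":(.5392,-.1698)}[n]
    c=np.array(dot)
    o=cv2.inRange(cv2.cvtColor(p,cv2.COLOR_BGR2HSV),(8,90,40),(24,255,255))
    out=p.copy()
    for s in(1,-1):
      for th,col in((0,(0,255,0)),(.1,(0,0,255))):
        for L,off in((8,9.5),(35,9.5),(58,15.)):
          r=20+L*np.sin(th)+off*np.cos(th);zz=128-L*np.cos(th)+off*np.sin(th)
          for w in (-.006,.006):
            uv=proj(K,T,np.r_[c+s*a*r/1000+b*w,zz/1000]);cv2.circle(out,tuple(int(round(q*8)) for q in uv),4,col,-1,cv2.LINE_AA,3)
    x0,y0,x1,y1=(265,200,370,280) if n=="wrist" else (150,255,240,335)
    cv2.imwrite(f"pics/chk_{n}.png",cv2.resize(out[y0:y1,x0:x1],None,fx=7,fy=7,interpolation=cv2.INTER_NEAREST))
```

```text
(no output)
```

View pics/chk_wrist.png

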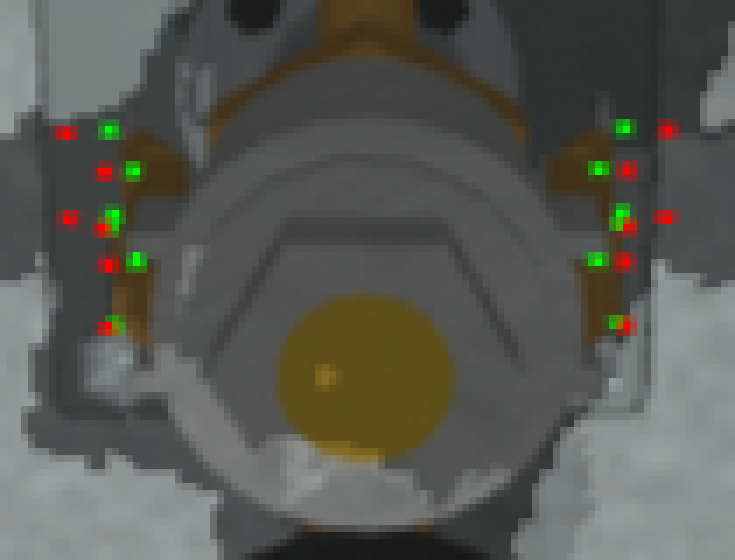

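View pics/chk_scene.png

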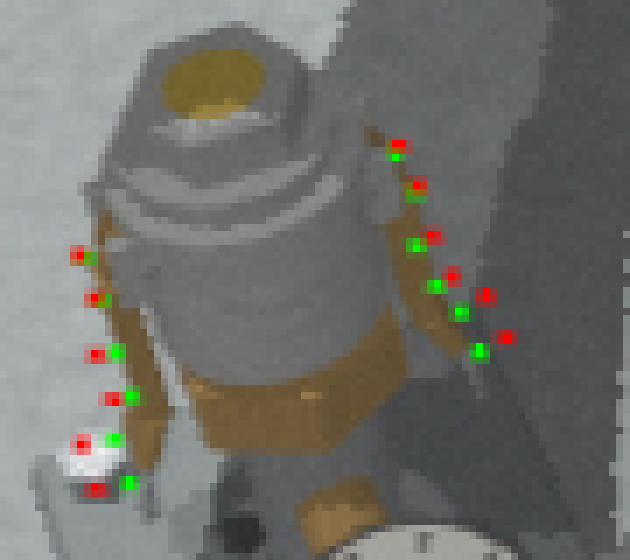

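Run:
```python
from cell import bot
s=bot.read_state();print(s["clock"],s["force"],s["finger_gap"]);print(bot.hand_in())
```

```text
17.95 [-0.3091714   0.05202176  0.36512898] 1.0045312113888938
the job is handed in; nothing more can be done
None
```

The plug is locked in the coupler with both cam arms home, and the job was handed in at about 18 s of the 72 s allowed. I saw no sign of failure, but `hand_in` gives no verdict.

- **Fitting the plug:** I took the yellow-dot plug from the tray and felt for the bore. First contact with the rim read about 5 N, and a shift of about 2 mm cleared it. I then pushed past the O-ring onto the gasket with both cam arms still up. The wrist read 21.7 N, which is about 24 N on the plug with its weight added.
- **Cam arms:** I pressed both arms down together from above, with no more than about 4 N showing at the wrist, then squeezed them home in small steps. The −y arm lagged slightly near the end and I corrected it. The gap stopped closing at 0.674 while the command went down to 0.664. I took that as both arms against their stops.
- **Last checks:** After I let go, both arms lay at or just inside their predicted locked positions in the wrist and scene views. The plug looked upright, with its top at about 157.5 mm, against 156.6–158.1 mm expected for a locked plug. The other three fittings had not visibly moved in the top view. The wrist force was near zero, with the gripper open and clear.
- **Not certain:** The force of each finger on its arm during the final squeeze could not be measured directly, so I kept those steps small. The cameras and the feel of the bore disagreed by about 2 mm along the plate's x. The last top-camera reading of the dot was partly hidden by the gripper, so I did not use it.

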